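# Weigh the vial carrier on the hand spring scale

### The arm

A 6-joint arm with a two-finger parallel gripper is mounted at the origin on the work surface. World frame = base frame: x ahead of the robot, y to its left, z up, the work surface at z = 0. Lengths are in m, angles in rad, forces in N, time in s.
With the tool pointing down it reaches from about 0.375 to 0.975 m from the base axis. Payload 3.8 kg.
Tool frame: the origin (TCP) lies midway between the tips of the shut fingers; the grasp point (between the pads) lies 19 mm behind it; z points along the fingers, y is the direction in which the jaws open and shut (so a half turn about z gives the same grasp; the last joint's range is limited). The gripper opens to 85 mm and grips with 20 to 120 N. Pads are 22 mm wide; open, the fingers measure 114 mm over their backs; the gripper's body (76 mm by 85 mm) begins 54 mm behind the grasp point. The pads swing forward as they close: fully open they stand 13 mm farther back than shut.
Start: joints at [1.213, 0.264, 1.604, -0, 1.274, -0.037], TCP at [0.213, 0.641, 0.21] pointing down, gripper open.
Joint ranges: [-2.63, 2.63], [-0.94, 2.18], [0.31, 2.57], [-1.31, 4.45], [0, 2.66], [-2.55, 2.55]. Speed limits (rad/s): [2.57, 2.57, 3.14, 3.14, 3.14, 3.14].

### API

Orientations are given as a rotation vector (axis times angle).
In Python, from workcell import bot gives the robot as it stands.
- The arm moves only by the shell command python3 -m inch 'ROWS' [FORCE]. ROWS is JSON, a list of rows, each an object of numbers: "dx", "dy", "dz": the shift along the tool's x, y, z in m; "ax", "ay", "az": the turn, a rotation vector about the tool's x, y, z in degrees; "fingers": the opening, from -1 (shut) to 1 (fully open). A call has 1 to 20 rows; each row is the pose to reach, as a shift and turn from the pose measured when the call began, along the tool's axes at that moment; what a row does not reach only later rows make up. A row lasts 1/8 s, in which the tool goes at most 62.5 mm and 10.7 degrees, less where a joint would pass 70% of its speed; a pose out of reach is approached as far as the arm can. A call with a gripper value outside its range is refused whole. The fingers move at their own pace and stop on an object; FORCE is the grip in N (left out, the last holds). Time passes only in rows, so rows that repeat a pose let the fingers close. It gives the time, the measured TCP pose, the force and the opening at its end, in the units of the state.
- bot.read_state(): the state, without advancing time (a new reading comes with each control period).
- bot.read_camera(name): name is "scene" or "top" or "wrist"; returns (picture, depth): 480x640x3 uint8, blue, green, red; 480x640 float32, m along the optical axis (not along the pixel's ray), 0 where there is no reading.
- bot.get_calibration(name): a dict with "intrinsics" (3x3 intrinsics, pixels), "view" (4x4, takes a point from world to camera coordinates). Camera axes: x right, y down, z forward; pixel columns grow to the right and rows downward; lengths in m; the calibration is good to about 2 mm. A picture is of the moment at which its call begins: read the wrist's pose just before it. get_calibration takes no time and is no camera call; for the wrist camera it gives the pose at the moment of the call.
- bot.finish_job(): hands the job in, once; it reports no verdict.
Trained networks look in the newest picture that a camera, given by its name, has taken for a name from the list of things; names that differ only in an ending like _2 or _b are one class to them, and where a whole thing is asked for, a point or a joint stands for the part that bears it (a point fixed in the world has none). Each returns a list of dicts, best first, with "p" (0 to 1); they miss things now and then, are a little off and sometimes report something else, mostly with a low value. They report only what shows in the picture. A call takes as long as a camera call. They do not tell look-alikes from the thing itself.
- bot.masks_of(camera, thing): "region" (480x640 bool, what is visible of it) and "box" ([left, top, right, bottom] in pixels, round what is visible of it).
The state is a dict: "time": time; "q": joint angles; "joint_vel": joint speeds; "joint_torque": joint torques, N m; "tool_pos": TCP position; "tcp_rot": TCP orientation; "wrist_force": force on the tool from outside, world axes, zero at the start; "torque": the same for the moment, N m; "width": opening from 0.0 (shut) to 1.0 (fully open).
Only numpy, scipy, OpenCV 4.12 (cv2) and the standard library are available. Lean on these libraries where they do the work, as an engineer would, in place of code of your own. Each camera call takes 0.05 s, during which the arm holds its last target. There are 200 camera calls.

### The job

Weigh the vial carrier: take the hand spring scale off its stand, feel its hook in under the carrier's bail without shoving or tipping the carrier, and ease it straight up, never jerking the spring to the end of its range. Once the carrier hangs level about 15 mm clear of the bench, hold it still for two seconds so that the weight can be read, then set it gently down where it stood. Unhook it and hang the scale back on its stand; do not touch the carrier with the hand, and leave the other things alone.

Things in the scene. Friction and masses are not known exactly. Their poses are not given: they have to be found in the camera images.
- scale: the loose hand spring scale, 180 g, upright. Origin: centre of its grey block handle, 20 mm thick along x (grip it so), 66 mm along y, 50 mm tall; z up. Below it a round sleeve 26 mm across, 70 mm long, then a white rod with a steel hook. The handle rests across the stand's two prongs, the sleeve hangs between them: lift straight up (160 mm frees the hook), or a little up and out to the front.
- plunger (a joint): how far rod and hook are drawn down out of the sleeve against the spring, in m: 0 unloaded; 180 N/m, so 1 N draws it 5.6 mm (after about 0.1 N to start it). The graduated range ends at 0.056, a hard stop follows at 0.062. Lightly damped: a load that is snatched up overshoots and bounces.
- hook_seat (a point): on the hook: inside bottom of its bowl, on the scale's axis, 166 mm below the handle's centre when unloaded; axes as the scale's. The hook is 6 mm round steel in the scale's x-z plane, its mouth open to +x. Its upright back is at -x (inner face 8 mm off the axis), its underside 6 mm below this point. A bar 6 mm thick lying in the bowl has its centre 3 mm above this point.
- hook_point (a point): centre of the hook's free end, 12 mm to +x of the scale's axis and 15 mm above hook_seat; it is round, 6 mm thick. The bail's bar passes in over it, below the hook's neck, when the bar's centre is 6 to 29 mm above this point.
- stand_seat (a point): the fixed white stand with a clear back panel: point midway between the tops of its two prongs, 165 mm above the bench and 25 mm below the handle centre of the hung scale. The prongs, 10 mm wide and 32 mm apart inside, run along the stand's x to free front ends at x = -29 mm with 4 mm upturned lips. Base 120 x 120 mm; panel at x = +55 mm, no higher than the prongs.
- carrier: the loose vial carrier on the bench: steel tray 86 mm along x, 112 mm along y, 38 mm high, with twelve capped glass vials reaching 54 mm. Origin: centre of its underside; z up. Weight unknown, 0.38 to 0.92 kg. About 1.5 N sideways at the top of its bail tips it. It hangs level only if the hook is over its centre, within some 8 mm, as it leaves the bench.
- carrier_pivot (a point): on the carrier, 34 mm above its underside, midway on the pivot axis (along its y) of the wire bail. The bail's top bar, 6 mm thick, straight for 28 mm along y, centred, is 77 mm from this axis; beyond, the bail slopes down. It starts leaning up to 0.5 rad to the carrier's +x or -x, NOT reported: see or feel it. Stiff pivot: stays as left, about 1.2 N at the bar swings it; stops at 0.6 rad.
- vial_a_mid (a point): a bystander: capped glass vial, 23 mm across, 50 mm tall, standing; point at its middle
- vial_b_mid (a point): a bystander: another such vial, standing; point at its middle
- cap_box: a bystander: white open box of caps, 100 x 80 x 35 mm; origin at the centre of its underside
- pipette: a bystander: white hand pipette lying on the bench, 260 mm long along its x, 24 mm thick; origin on the bench, 100 mm from its push-button end
Mind the look-alikes: they are no part of the job. There is more than one size of the scale; the job needs the smaller. Leave any red look-alike of the part that bears stand_seat alone.

How it is judged:
On the way, in this order (a step that is already met when the one before it is completed fails the run):
1. the scale is taken off its stand (distance between scale and stand_seat above 0.1 m), for 0.1 s.
2. the carrier hangs on the scale's hook, level, still and just clear of the bench, so that the weight can be read (height (world z) of carrier between 0.01 and 0.023 m and angle between carrier's own z axis and vertical below 0.14 rad and linear speed of carrier below 0.01 m/s and value of joint plunger above 0.015 m and contact force between scale and carrier above 3 N), for 1 s.
At the end, for the whole second after the job is handed in: The carrier stands flat on the bench within 30 mm of where it stood, unhooked and at rest; the scale hangs at rest on the stand again, its handle down on both prongs (within 4 mm of the height at which it hung), upright within 0.08 rad, within 18 mm of the seat's middle; nothing is held (height (world z) of carrier below 0.003 m and angle between carrier's own z axis and vertical below 0.04 rad and distance of carrier from where it was at the start of the episode below 0.03 m and linear speed of carrier below 0.01 m/s and contact force between scale and carrier below 0.01 N and horizontal distance between scale and stand_seat below 0.018 m and z of scale in the frame of stand_seat between 0.021 and 0.029 m and angle between scale's own z axis and vertical below 0.08 rad and linear speed of scale below 0.02 m/s); the robot touches nothing.
It fails at once if the scale's spring drawn beyond the end of its graduated range (value of joint plunger above 0.056 m).
It fails at once if the hook shoving or pressing on the carrier or its bail with more than 4 N while the spring is undrawn (under 3 mm), or the scale pulling on it with more than 13 N ((value of joint plunger below 0.003 m and contact force between scale and carrier above 4 N) or contact force between scale and carrier above 13 N).
It fails at once if the carrier tipped by more than 0.25 rad, moved (shoved, carried or raised) more than 50 mm from where it stood, or snatched or dropped (over 0.15 m/s) (angle between carrier's own z axis and vertical above 0.25 rad or distance of carrier from where it was at the start of the episode above 0.05 m or linear speed of carrier above 0.15 m/s).
It fails at once if the carrier touched with the hand or arm (contact force between any of the fingers, the arm and carrier above 0.5 N).
It fails at once if a bystander moved more than 30 mm (distance of any of vial_a_mid, vial_b_mid, cap_box, pipette from where it was at the start of the episode above 0.03 m).
It also fails if it takes over 72 s, if anything falls off the work surface, if the arm or the gripper's body presses on something with over 40 N, if the wrist force passes 120 N, or if a joint passes its speed limit or range.

## Working session

There is one attempt and no reset: what is moved stays moved. The work goes in short steps, Python scripts to look and compute and a shell command to move; the robot and the scene stay as the last step left them, time stands still between calls to the robot, and variables do not carry over. Pictures are saved under pics/ and viewed, about 8 in all and at most 12, crops included, and the job is handed in when it is done.

```bash
ls; mkdir -p pics; cat > h.py <<'E'
from workcell import bot
import numpy as np, cv2
from scipy.spatial.transform import Rotation as R
def cloud(cam):
    img,d=bot.read_camera(cam); c=bot.get_calibration(cam)
    K=np.array(c["intrinsics"]);V=np.array(c["view"])
    v,u=np.mgrid[:480,:640]
    P=np.stack([(u-K[0,2])/K[0,0]*d,(v-K[1,2])/K[1,1]*d,d],-1)
    W=(P-V[:3,3])@V[:3,:3]
    W[d==0]=np.nan
    return img,d,W
def proj(cam,p):
    c=bot.get_calibration(cam);K=np.array(c["intrinsics"]);V=np.array(c["view"])
    q=V[:3,:3]@np.array(p)+V[:3,3]; q=K@q; return q[:2]/q[2]
E
python3 - <<'E'
from h import *
s=bot.read_state(); print({k:np.round(v,3) for k,v in s.items()})
ims=[]
for c in ["scene","top"]:
    img,d,W=cloud(c); np.savez(f"{c}.npz",img=img,W=W); cv2.imwrite(f"pics/{c}0.png",img)
    for t in ["scale","stand_seat","carrier","carrier_pivot","vial_a_mid","cap_box","pipette"]:
        try:
            for m in bot.masks_of(c,t)[:4]:
                r=m["region"]; print(c,t,round(m["p"],2),np.round(m["box"]),np.round(np.nanmedian(W[r],0),3),np.round(np.nanmin(W[r],0),3),np.round(np.nanmax(W[r],0),3))
        except Exception as e: print(c,t,e)
E
```

```text
pics
{'time': np.float64(0.0), 'q': array([ 1.213,  0.265,  1.605, -0.   ,  1.274, -0.037]), 'joint_vel': array([-0.   , -0.001,  0.001,  0.001,  0.   ,  0.   ]), 'joint_torque': array([ 1.0000e-03, -5.1512e+01, -3.6731e+01,  0.0000e+00,  1.3000e-02,
       -0.0000e+00]), 'tool_pos': array([0.213, 0.64 , 0.209]), 'tcp_rot': array([-5.020e-01, -3.101e+00,  3.000e-03]), 'wrist_force': array([ 0.3  , -0.059,  0.106]), 'torque': array([ 0.002, -0.005, -0.02 ]), 'width': np.float64(1.001)}
scene scale 0.77 [430.  93. 486. 214.] [0.495 0.363 0.242] [ 0.286  0.351 -0.002] [0.535 0.687 0.286]
scene scale 0.75 [391. 171. 426. 252.] [0.537 0.229 0.194] [ 0.356  0.2   -0.002] [0.545 0.417 0.218]
scene scale 0.74 [143. 343. 222. 414.] [ 0.564 -0.249  0.046] [ 0.467 -0.314 -0.003] [ 0.613 -0.179  0.114]
scene stand_seat 0.87 [360. 193. 441. 289.] [0.58  0.216 0.032] [ 0.447  0.173 -0.003] [0.601 0.378 0.172]
scene stand_seat 0.57 [399. 280. 498. 394.] [0.762 0.152 0.011] [ 0.651  0.095 -0.004] [0.819 0.278 0.171]
scene carrier 0.7 [142. 341. 223. 412.] [ 0.563 -0.25   0.045] [ 0.455 -0.317 -0.006
[... 813 characters left out ...]
55 0.168 0.01 ] [ 0.681  0.097 -0.004] [0.838 0.234 0.174]
top stand_seat 0.86 [224. 224. 280. 298.] [0.535 0.22  0.01 ] [ 0.479  0.174 -0.003] [0.627 0.298 0.215]
top carrier 0.83 [440. 232. 511. 286.] [ 0.547 -0.24   0.047] [ 0.492 -0.311 -0.003] [ 0.622 -0.178  0.117]
top carrier_pivot 0.94 [440. 228. 512. 286.] [ 0.548 -0.241  0.046] [ 0.492 -0.313 -0.007] [ 0.617 -0.178  0.117]
top cap_box 0.95 [347. 158. 391. 208.] [ 0.721 -0.02   0.017] [ 0.662 -0.067 -0.004] [0.774 0.029 0.041]
top pipette 0.79 [295. 343. 426. 370.] [ 0.36  -0.042  0.022] [ 0.323 -0.129 -0.   ] [0.372 0.131 0.033]
top pipette 0.34 [349. 157. 391. 209.] [ 0.721 -0.02   0.016] [ 0.662 -0.067 -0.004] [0.787 0.029 0.042]
```

```bash
python3 - <<'E'
import cv2,numpy as np
a=cv2.imread("pics/scene0.png");b=cv2.imread("pics/top0.png")
A=cv2.resize(a[80:430,130:510],None,fx=1.05,fy=1.05)
l=cv2.resize(b[110:310,120:530],(800,390))
t=cv2.resize(a[80:400,340:510],None,fx=2.2,fy=1.8)
cv2.imwrite("pics/scene1.png",cv2.resize(a[80:430,130:510],(651,600)))
cv2.imwrite("pics/top1.png",l)
E
```

```text
(no output)
```

View pics/scene1.png

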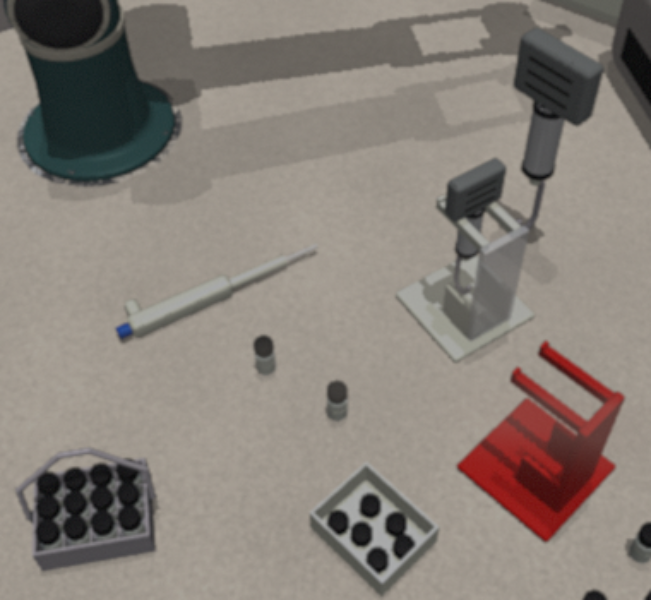

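View pics/top1.png

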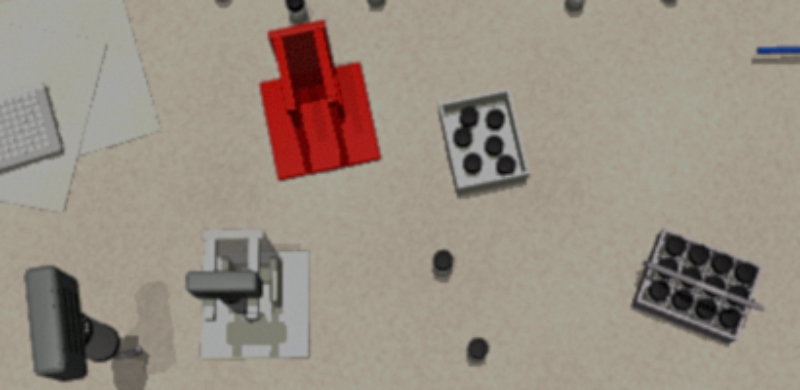

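Candidates:
- **Small scale:** on the white stand, scene px (408,210). Its handle is 66 mm wide, so it is the one to take.
- **Large scale:** scene px (458,150), much bigger. Leave it.
- **Stands:** the white one at scene px (400,240) is the job's stand. The red one at (450,340) is a look-alike.

Next I'll fit the poses.

```bash
cat >> h.py <<'E'
def rect(P):
    P=P[~np.isnan(P).any(1)]
    (c,s,a)=cv2.minAreaRect((P[:,:2]*1000).astype(np.float32)); 
    return np.round(c,1),np.round(s,1),round(a,1),len(P)
E
python3 - <<'E'
from h import *
for c in ["top","scene"]:
    W=np.load(c+".npz")["W"].reshape(-1,3)
    def box(x0,x1,y0,y1,z0,z1): return W[(W[:,0]>x0)&(W[:,0]<x1)&(W[:,1]>y0)&(W[:,1]<y1)&(W[:,2]>z0)&(W[:,2]<z1)]
    P=box(.48,.57,.18,.29,.2,.23); print(c,"handle",rect(P),np.round(np.median(P,0),3))
    P=box(.44,.66,.13,.31,.15,.178); print("prongs",rect(P))
    P=box(.44,.66,.13,.31,.004,.02); print("base",rect(P))
    P=box(.45,.65,-.35,-.13,.02,.07); print("carrier",rect(P))
    P=box(.45,.65,-.35,-.13,.085,.13); print("bail",rect(P),np.round(np.median(P,0),3)); 
    P=box(.45,.65,-.35,-.13,.1,.13); print("bailtop",rect(P),np.round(np.median(P,0),3)) 
    P=box(.4,.6,.3,.45,.2,.3); print("bigscale",rect(P))
E
```

```text
top handle (array([529.2, 235.3]), array([65.8, 19.3]), 89.6, 438) [0.529 0.235 0.215]
prongs (array([544.8, 234.3]), array([90. , 62.1]), 2.2, 576)
base (array([550.2, 219.1]), array([179.6, 218.4]), 89.5, 2231)
carrier (array([ 553.8, -244.1]), array([123.3,  88.2]), 67.5, 1997)
bail (array([ 536.9, -241.2]), array([106.1,  12.8]), 66.9, 155) [ 0.536 -0.235  0.105]
bailtop (array([ 535.8, -238.1]), array([66.7,  8.3]), 67.3, 94) [ 0.535 -0.238  0.11 ]
bigscale (array([486.3, 371.7]), array([95.7, 35.2]), 10.9, 1602)
scene handle (array([529.8, 233.8]), array([67.1, 21.7]), 89.8, 451) [0.534 0.23  0.213]
prongs (array([545.5, 234. ]), array([67.1, 90.6]), 89.2, 833)
base (array([548.9, 216.8]), array([204.8, 173.8]), 5.1, 1685)
carrier (array([ 552.1, -246.9]), array([127.4,  88.3]), 67.3, 3396)
bail (array([ 537.3, -240. ]), array([98.7, 12.8]), 67.9, 243) [ 0.536 -0.237  0.103]
bailtop (array([ 535.4, -239.4]), array([59.6,  8.7]), 67.9, 143) [ 0.535 -0.238  0.109]
bigscale (array([486.1, 370.8]), array([96.1, 36.1]), 12.1, 2053)
```

```bash
cat >> h.py <<'E'
def delta(p,yaw):
    "tool shift/turn to TCP p, tool down, tool-y axis at world yaw (deg)"
    s=bot.read_state(); R0=R.from_rotvec(s["tcp_rot"]); t=np.radians(yaw)
    y=np.array([np.cos(t),np.sin(t),0]); z=np.array([0,0,-1.]); x=np.cross(y,z)
    T=R.from_matrix(np.c_[x,y,z])
    print("shift mm",np.round(R0.inv().apply(np.array(p)-s["tool_pos"])*1000,1),"turn",np.round((R0.inv()*T).as_rotvec(degrees=True),2))
def st():
    s=bot.read_state(); R0=R.from_rotvec(s["tcp_rot"]).as_matrix()
    print("t",round(float(s["time"]),2),"tcp",np.round(s["tool_pos"],4),"yaw",round(float(np.degrees(np.arctan2(R0[1,1],R0[0,1]))),2),"z",np.round(R0[:,2],3),"F",np.round(s["wrist_force"],2),"w",round(float(s["width"]),3))
E
python3 -c "
from h import *
delta([.5295,.2345,.38],0)"
```

```text
shift mm [-428.5 -285.5 -170. ] turn [ 1.000e-02 -0.000e+00  7.162e+01]
```

```bash
python3 -m inch '[{"dz":-0.06},{"dx":-0.01,"dz":-0.12,"az":10},{"dx":-0.05,"dy":-0.03,"dz":-0.16,"az":20},{"dx":-0.1,"dy":-0.065,"dz":-0.17,"az":30},{"dx":-0.15,"dy":-0.1,"dz":-0.17,"az":40},{"dx":-0.2,"dy":-0.133,"dz":-0.17,"az":50},{"dx":-0.25,"dy":-0.167,"dz":-0.17,"az":60},{"dx":-0.3,"dy":-0.2,"dz":-0.17,"az":70},{"dx":-0.35,"dy":-0.233,"dz":-0.17,"az":71.6},{"dx":-0.4,"dy":-0.267,"dz":-0.17,"az":71.6},{"dx":-0.4285,"dy":-0.2855,"dz":-0.17,"az":71.6},{"dx":-0.4285,"dy":-0.2855,"dz":-0.17,"az":71.6}]'
python3 - <<'E'
from h import *
st()
img,d,W=cloud("wrist"); cv2.imwrite("pics/w1.png",img); np.savez("w1.npz",img=img,W=W)
c=bot.get_calibration("wrist");V=np.array(c["view"]);print("cam",np.round(-V[:3,:3].T@V[:3,3],3),np.round(V[:3,:3],2).tolist())
W=W.reshape(-1,3)
def box(x0,x1,y0,y1,z0,z1): return W[(W[:,0]>x0)&(W[:,0]<x1)&(W[:,1]>y0)&(W[:,1]<y1)&(W[:,2]>z0)&(W[:,2]<z1)]
P=box(.48,.57,.18,.29,.205,.23); print("handle",rect(P),np.round(np.median(P,0),3))
P=box(.46,.66,.13,.31,.155,.178); print("prongs",rect(P))
E
```

```text
t 0.8 tcp [0.2129 0.6406 0.21  ] yaw 71.62 z [ 0.  0. -1.] F [ 0.02 -0.21 -0.14] w 0.998
cam [0.14  0.666 0.373] [[0.32, 0.95, -0.0], [0.9, -0.3, 0.3], [0.29, -0.1, -0.95]]
handle (array([0., 0.]), array([0., 0.]), 0.0, 0) [nan nan nan]
prongs (array([0., 0.]), array([0., 0.]), 0.0, 0)invalid input at $[0]: expected keys dx, dy, dz, ax, ay, az, fingers
  return _methods._mean(a, axis=axis, dtype=dtype,
  ret = um.true_divide(
```

View pics/w1.png

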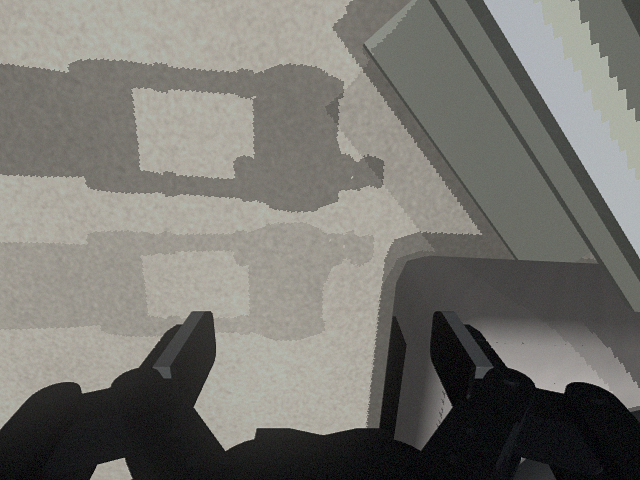

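The move was refused because each row needs all the keys, so the arm hasn't moved. This picture shows only bare bench and the robot's shadow. I'll retype the rows in full.

```bash
python3 -m inch '[{"dx":0,"dy":0,"dz":-0.06,"ax":0,"ay":0,"az":0,"fingers":1},{"dx":-0.01,"dy":0,"dz":-0.12,"ax":0,"ay":0,"az":10,"fingers":1},{"dx":-0.05,"dy":-0.03,"dz":-0.16,"ax":0,"ay":0,"az":20,"fingers":1},{"dx":-0.1,"dy":-0.065,"dz":-0.17,"ax":0,"ay":0,"az":30,"fingers":1},{"dx":-0.15,"dy":-0.1,"dz":-0.17,"ax":0,"ay":0,"az":40,"fingers":1},{"dx":-0.2,"dy":-0.133,"dz":-0.17,"ax":0,"ay":0,"az":50,"fingers":1},{"dx":-0.25,"dy":-0.167,"dz":-0.17,"ax":0,"ay":0,"az":60,"fingers":1},{"dx":-0.3,"dy":-0.2,"dz":-0.17,"ax":0,"ay":0,"az":70,"fingers":1},{"dx":-0.35,"dy":-0.233,"dz":-0.17,"ax":0,"ay":0,"az":71.6,"fingers":1},{"dx":-0.4,"dy":-0.267,"dz":-0.17,"ax":0,"ay":0,"az":71.6,"fingers":1},{"dx":-0.4285,"dy":-0.2855,"dz":-0.17,"ax":0,"ay":0,"az":71.6,"fingers":1},{"dx":-0.4285,"dy":-0.2855,"dz":-0.17,"ax":0,"ay":0,"az":71.6,"fingers":1}]'
python3 - <<'E'
from h import *
st()
img,d,W=cloud("wrist"); cv2.imwrite("pics/w2.png",img); np.savez("w1.npz",img=img,W=W)
W=W.reshape(-1,3)
def box(x0,x1,y0,y1,z0,z1): return W[(W[:,0]>x0)&(W[:,0]<x1)&(W[:,1]>y0)&(W[:,1]<y1)&(W[:,2]>z0)&(W[:,2]<z1)]
P=box(.48,.57,.18,.29,.205,.23); print("handle",rect(P),np.round(np.median(P,0),3))
P=box(.46,.66,.13,.31,.155,.178); print("prongs",rect(P))
delta([.5295,.2345,.2],0)
E
```

```text
time: 2.35
tool_pos: [0.5307, 0.2324, 0.3798]
tcp_rot: [2.225, 2.217, -0.001]
wrist_force: [0.0, -0.2, -0.4]
width: 0.999
t 2.35 tcp [0.5307 0.2324 0.3798] yaw -0.21 z [-0. -0. -1.] F [ 0.03 -0.19 -0.38] w 0.999
handle (array([529. , 238.2]), array([19.3, 65.1]), 0.2, 1533) [0.53  0.24  0.214]
prongs (array([544.9, 239.6]), array([61. , 90.9]), 87.3, 1860)
shift mm [  0.7  -0.2 179.9] turn [-0.03 -0.02 -0.12]
```

View pics/w2.png

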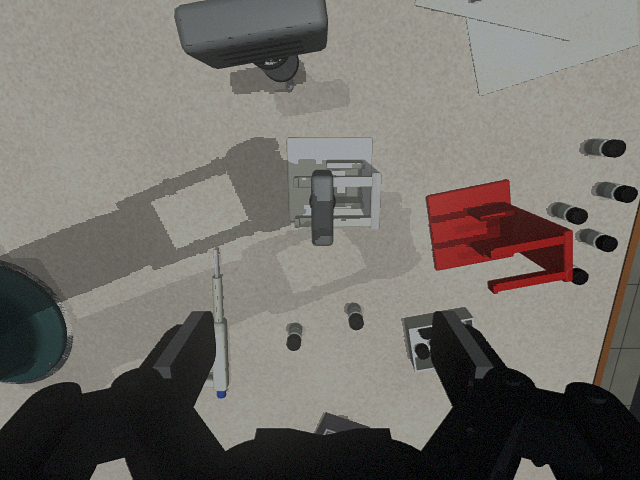

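The handle is dead ahead at px (322,207) on the white stand. The hook isn't visible from this angle. Going down to grip.

```bash
python3 -m inch '[{"dx":0.002,"dy":0,"dz":0.05,"ax":0,"ay":0,"az":0,"fingers":1},{"dx":0.002,"dy":-0.0005,"dz":0.1,"ax":0,"ay":0,"az":0,"fingers":1},{"dx":0.002,"dy":-0.0005,"dz":0.15,"ax":0,"ay":0,"az":0,"fingers":1},{"dx":0.002,"dy":-0.0005,"dz":0.185,"ax":0,"ay":0,"az":0,"fingers":1},{"dx":0.002,"dy":-0.0005,"dz":0.202,"ax":0,"ay":0,"az":0,"fingers":1},{"dx":0.002,"dy":-0.0005,"dz":0.202,"ax":0,"ay":0,"az":0,"fingers":0.2},{"dx":0.002,"dy":-0.0005,"dz":0.202,"ax":0,"ay":0,"az":0,"fingers":-0.4},{"dx":0.002,"dy":-0.0005,"dz":0.202,"ax":0,"ay":0,"az":0,"fingers":-1},{"dx":0.002,"dy":-0.0005,"dz":0.202,"ax":0,"ay":0,"az":0,"fingers":-1},{"dx":0.002,"dy":-0.0005,"dz":0.202,"ax":0,"ay":0,"az":0,"fingers":-1},{"dx":0.002,"dy":-0.0005,"dz":0.202,"ax":0,"ay":0,"az":0,"fingers":-1}]' 70; python3 -c "
from h import *
st()"
```

```text
time: 3.78
tool_pos: [0.5304, 0.2363, 0.1799]
tcp_rot: [2.223, 2.219, 0.005]
wrist_force: [-1.0, 0.8, 6.5]
width: 0.211
t 3.77 tcp [0.5304 0.2363 0.1799] yaw -0.13 z [ 0.003  0.002 -1.   ] F [-1.01  0.84  6.5 ] w 0.211
```

```bash
python3 -m inch '[{"dx":0,"dy":0,"dz":-0.02,"ax":0,"ay":0,"az":0,"fingers":-1},{"dx":0,"dy":0,"dz":-0.06,"ax":0,"ay":0,"az":0,"fingers":-1},{"dx":0,"dy":0,"dz":-0.11,"ax":0,"ay":0,"az":0,"fingers":-1},{"dx":0,"dy":0,"dz":-0.16,"ax":0,"ay":0,"az":0,"fingers":-1},{"dx":0,"dy":0,"dz":-0.19,"ax":0,"ay":0,"az":0,"fingers":-1},{"dx":0,"dy":0,"dz":-0.19,"ax":0,"ay":0,"az":0,"fingers":-1}]'; python3 - <<'E'
from h import *
st()
img,d,W=cloud("scene"); np.savez("s2.npz",img=img,W=W)
t=bot.read_state()["tool_pos"]; 
for p in [t,t-[0,0,.16]]: print(proj("scene",p))
u,v=proj("scene",t-[0,0,.1]).astype(int)
cv2.imwrite("pics/s2.png",cv2.resize(img[max(0,v-80):v+60,u-70:u+70],(600,600),interpolation=cv2.INTER_CUBIC))
img,d,W=cloud("wrist"); np.savez("w3.npz",img=img,W=W); cv2.imwrite("pics/w3.png",img)
E
```

```text
time: 4.53
tool_pos: [0.5313, 0.2364, 0.3743]
tcp_rot: [2.222, 2.216, 0.015]
wrist_force: [0.9, -0.0, -1.7]
width: 0.212
t 4.53 tcp [0.5313 0.2364 0.3743] yaw -0.14 z [ 0.009  0.004 -1.   ] F [ 0.94 -0.02 -1.72] w 0.212
[419.94424998 107.8467592 ]
[409.37123442 182.10362659]
```

View pics/s2.png

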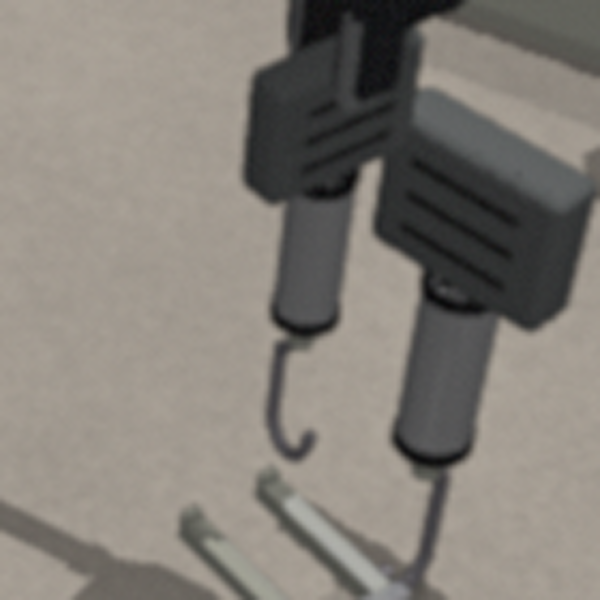

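The hook's mouth opens to image right, px (310,435), which is away from its back at px (275,400). That is world +x, so the scale's yaw is 0. I'll carry it to the carrier's near side and turn it to −22.5°.

```bash
python3 -c "
from h import *
delta([.4945,-.2208,.33],-22.5);st()"
```

```text
shift mm [-456.6  -34.    38.4] turn [ 0.08 -0.1  22.37]
t 4.62 tcp [0.5295 0.2357 0.3691] yaw -0.13 z [ 0.002  0.001 -1.   ] F [-0.44 -0.3  -2.64] w 0.211
```

```bash
python3 -m inch '[{"dx":-0.02,"dy":-0.002,"dz":0,"ax":0,"ay":0,"az":0,"fingers":-1},{"dx":-0.06,"dy":-0.004,"dz":0,"ax":0,"ay":0,"az":3,"fingers":-1},{"dx":-0.11,"dy":-0.008,"dz":0,"ax":0,"ay":0,"az":6,"fingers":-1},{"dx":-0.16,"dy":-0.012,"dz":0.01,"ax":0,"ay":0,"az":9,"fingers":-1},{"dx":-0.21,"dy":-0.016,"dz":0.015,"ax":0,"ay":0,"az":12,"fingers":-1},{"dx":-0.26,"dy":-0.02,"dz":0.02,"ax":0,"ay":0,"az":15,"fingers":-1},{"dx":-0.31,"dy":-0.024,"dz":0.025,"ax":0,"ay":0,"az":18,"fingers":-1},{"dx":-0.36,"dy":-0.028,"dz":0.03,"ax":0,"ay":0,"az":20,"fingers":-1},{"dx":-0.4,"dy":-0.03,"dz":0.035,"ax":0,"ay":0,"az":22,"fingers":-1},{"dx":-0.435,"dy":-0.032,"dz":0.038,"ax":0,"ay":0,"az":22.4,"fingers":-1},{"dx":-0.4565,"dy":-0.034,"dz":0.0385,"ax":0,"ay":0,"az":22.4,"fingers":-1},{"dx":-0.4565,"dy":-0.034,"dz":0.0385,"ax":0,"ay":0,"az":22.4,"fingers":-1},{"dx":-0.4565,"dy":-0.034,"dz":0.0385,"ax":0,"ay":0,"az":22.4,"fingers":-1},{"dx":-0.4565,"dy":-0.034,"dz":0.0385,"ax":0,"ay":0,"az":22.4,"fingers":-1}]'; python3 - <<'E'
from h import *
st()
for c in ["wrist","scene","top"]:
    img,d,W=cloud(c); cv2.imwrite(f"pics/{c}4.png",img); np.savez(f"{c}4.npz",img=img,W=W); W=W.reshape(-1,3)
    def box(x0,x1,y0,y1,z0,z1): return W[(W[:,0]>x0)&(W[:,0]<x1)&(W[:,1]>y0)&(W[:,1]<y1)&(W[:,2]>z0)&(W[:,2]<z1)]
    dd=np.array([.924,-.383]); 
    P=box(.49,.65,-.35,-.13,.02,.065); print(c,"carrier",rect(P))
    P=box(.505,.65,-.35,-.13,.1,.122); print("bailtop",rect(P),np.round(np.nanmedian(P,0),4))
    P=box(.44,.54,-.27,-.17,.11,.2); print("hook+rod",rect(P),np.round(P.min(0) if len(P) else 0,3))
    P=box(.44,.54,-.27,-.17,.2,.265); print("sleeve",rect(P))
    P=box(.42,.56,-.29,-.15,.275,.315); print("handle",rect(P))
w=cv2.imread("pics/wrist4.png"); s=cv2.imread("pics/scene4.png")
u,v=proj("scene",[.53,-.23,.15]).astype(int)
s=cv2.resize(s[v-90:v+110,max(0,u-90):u+90],None,fx=2.4,fy=2.4,interpolation=cv2.INTER_CUBIC)
w=cv2.resize(w,(480,480)); s=cv2.resize(s,(320,480)); cv2.imwrite("pics/c4.png",np.hstack([w,s]))
E
```

```text
time: 6.38
tool_pos: [0.4943, -0.2198, 0.3296]
tcp_rot: [-2.611, -1.745, -0.003]
wrist_force: [-0.4, -0.4, -1.6]
width: 0.214
t 6.38 tcp [ 0.4943 -0.2198  0.3296] yaw -22.48 z [ 0.001  0.002 -1.   ] F [-0.42 -0.39 -1.61] w 0.214
wrist carrier (array([ 553.8, -244.7]), array([125.2,  86.4]), 67.3, 5195)
bailtop (array([ 536. , -239.2]), array([58.9,  8. ]), 67.4, 300) [ 0.5364 -0.2354  0.1098]
hook+rod (array([ 514.8, -222.9]), array([29.3, 63.4]), 50.8, 339) [ 0.482 -0.253  0.11 ]
sleeve (array([ 484.3, -212.4]), array([0.4, 2.4]), 71.8, 6)
handle (array([0., 0.]), array([0., 0.]), 0.0, 0)
scene carrier (array([ 551.8, -246.6]), array([128. ,  89.3]), 66.6, 3354)
bailtop (array([ 536. , -238.2]), array([62.7,  9.6]), 68.1, 137) [ 0.5356 -0.2378  0.1087]
hook+rod (array([ 514.6, -224.9]), array([30.5, 64.6]), 51.8, 126) [ 0.482 -0.257  0.11 ]
sleeve (array([ 496.8, -220.7]), array([23.9, 25.8]), 24.4, 218)
handle (array([ 500.6, -218.8]), array([33.7, 16.1]), 78.8, 356)
top carrier (array([ 554.2, -242.6]), array([119.9,  88.1]), 67.7, 1492)
bailtop (array([ 538.6, -230.3]), array([40.4,  6.7]), 62.4, 59) [ 0.5395 -0.2272  0.1107]
hook+rod (array([ 508.7, -230.4]), array([27.2, 59.7]), 79.9, 63) [ 0.481 -0.248  0.111]
sleeve (array([ 489.8, -214.3]), array([25.9, 13.1]), 36.7, 88)
handle (array([ 487.5, -212.7]), array([22.2,  7.7]), 43.8, 89)
```

View pics/c4.png

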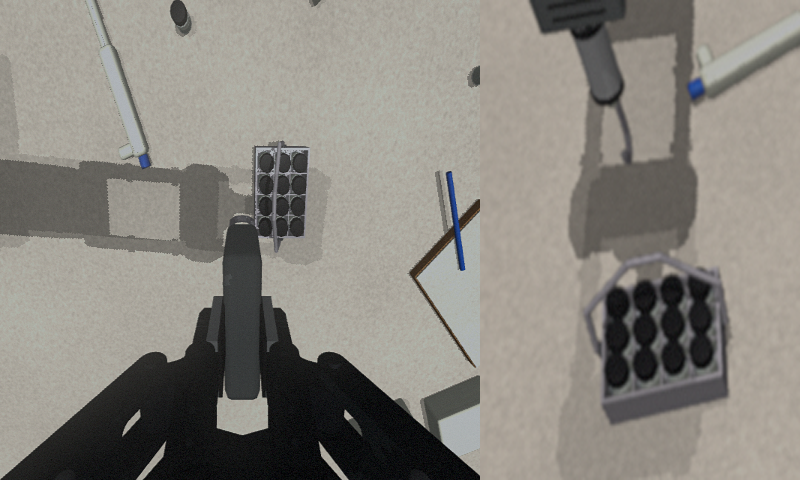

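The scale hangs plumb in the hand. The bail leans about 18 mm (0.24 rad) toward the approach side, and the lateral offset is about 1 mm. Lowering to entry height and moving closer.

```bash
python3 -m inch '[{"dx":-0.001,"dy":0,"dz":0.03,"ax":0,"ay":0,"az":0,"fingers":-1},{"dx":-0.001,"dy":0,"dz":0.06,"ax":0,"ay":0,"az":0,"fingers":-1},{"dx":-0.001,"dy":0,"dz":0.085,"ax":0,"ay":0,"az":0,"fingers":-1},{"dx":-0.001,"dy":0.005,"dz":0.097,"ax":0,"ay":0,"az":0,"fingers":-1},{"dx":-0.001,"dy":0.012,"dz":0.097,"ax":0,"ay":0,"az":0,"fingers":-1},{"dx":-0.001,"dy":0.018,"dz":0.097,"ax":0,"ay":0,"az":0,"fingers":-1},{"dx":-0.001,"dy":0.02,"dz":0.097,"ax":0,"ay":0,"az":0,"fingers":-1},{"dx":-0.001,"dy":0.02,"dz":0.097,"ax":0,"ay":0,"az":0,"fingers":-1},{"dx":-0.001,"dy":0.02,"dz":0.097,"ax":0,"ay":0,"az":0,"fingers":-1}]'; python3 - <<'E'
from h import *
st()
for c in ["scene","top"]:
    img,d,W=cloud(c); cv2.imwrite(f"pics/{c}5.png",img); np.savez(f"{c}5.npz",img=img,W=W); 
    if c=="scene": sc=img
    W=W.reshape(-1,3); W=W[~np.isnan(W).any(1)]
    a=W[:,:2]@[.924,-.383]; b=W[:,:2]@[.383,.924]
    m=(abs(b+.0148)<.03)&(a>.54)&(a<.60)&(W[:,2]>.065)&(W[:,2]<.13)
    for z0 in np.arange(.065,.13,.005):
        k=m&(W[:,2]>=z0)&(W[:,2]<z0+.005)
        print(c,round(z0,3),k.sum(), "a",np.round(np.sort(a[k])[::max(1,k.sum()//7)]*1000,0),"b",np.round([b[k].min()*1000,b[k].max()*1000],0) if k.sum() else "")
u,v=proj("scene",[.53,-.23,.12]).astype(int)
cv2.imwrite("pics/s5.png",cv2.resize(sc[v-75:v+75,u-75:u+75],(600,600),interpolation=cv2.INTER_CUBIC))
E
```

```text
time: 7.65
tool_pos: [0.513, -0.2284, 0.2334]
tcp_rot: [2.612, 1.746, 0.004]
wrist_force: [0.1, 0.6, -1.7]
width: 0.215
t 7.65 tcp [ 0.513  -0.2284  0.2334] yaw -22.47 z [ 0.002  0.001 -1.   ] F [ 0.08  0.65 -1.71] w 0.215
scene 0.065 0 a [] b 
scene 0.07 0 a [] b 
scene 0.075 16 a [552. 554. 555. 556. 557. 558. 560. 562.] b [-19. -13.]
scene 0.08 9 a [550. 550. 552. 554. 554. 555. 555. 557. 560.] b [-19. -14.]
scene 0.085 8 a [548. 551. 552. 552. 552. 553. 553. 575.] b [-17. -13.]
scene 0.09 9 a [549. 551. 551. 551. 552. 553. 553. 572. 590.] b [-18.  14.]
scene 0.095 21 a [550. 553. 571. 585. 589. 590. 591.] b [-45.  15.]
scene 0.1 36 a [550. 585. 587. 588. 589. 589. 590. 591.] b [-44.  14.]
scene 0.105 67 a [551. 583. 585. 586. 587. 587. 588. 589.] b [-40.   7.]
scene 0.11 54 a [550. 553. 584. 585. 586. 586. 587. 588.] b [-33.  -0.]
scene 0.115 2 a [552. 552.] b [-14. -13.]
scene 0.12 0 a [] b 
scene 0.125 0 a [] b 
top 0.065 0 a [] b 
top 0.07 1 a [561.] b [-15. -15.]
top 0.075 13 a [554. 558. 558. 560. 561. 562. 563. 563. 564. 566. 566. 568. 570.] b [-17. -12.]
top 0.08 8 a [551. 555. 556. 564. 565. 566. 568. 570.] b [-16. -12.]
top 0.085 3 a [547. 570. 572.] b [-14. -11.]
top 0.09 2 a [548. 550.] b [-13. -12.]
top 0.095 5 a [546. 552. 587. 588. 589.] b [-14.  15.]
top 0.1 12 a [548. 548. 549. 585. 586. 586. 587. 588. 589. 590. 590. 591.] b [-15.  14.]
top 0.105 12 a [547. 584. 584. 585. 585. 585. 586. 586. 588. 588. 589. 589.] b [-15.  12.]
top 0.11 7 a [548. 548. 549. 584. 586. 587. 588.] b [-14.   5.]
top 0.115 4 a [548. 548. 549. 551.] b [-17. -12.]
top 0.12 1 a [548.] b [-13. -13.]
top 0.125 8 a [549. 549. 549. 550. 551. 551. 552. 554.] b [-17. -12.]
```

View pics/s5.png

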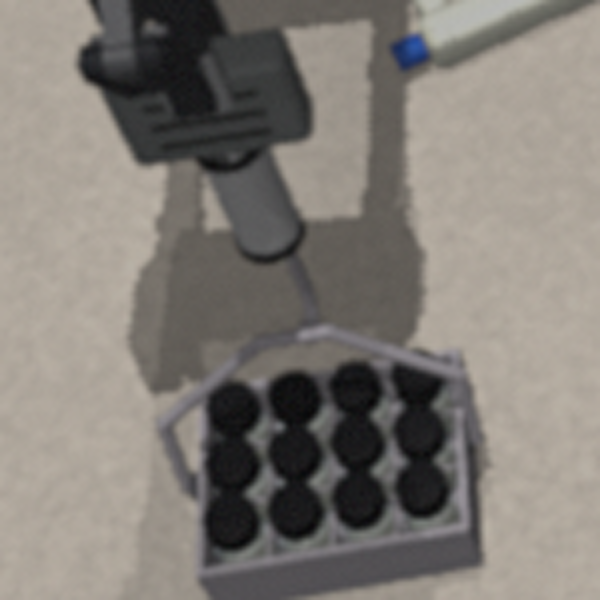

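The hook sits behind the bar at px (318,315) with its tip about 17 mm below the bar centre, so the height is right. Moving it in under the bail.

```bash
python3 -m inch '[{"dx":0,"dy":0.005,"dz":0,"ax":0,"ay":0,"az":0,"fingers":-1},{"dx":0,"dy":0.01,"dz":0,"ax":0,"ay":0,"az":0,"fingers":-1},{"dx":0,"dy":0.015,"dz":0,"ax":0,"ay":0,"az":0,"fingers":-1},{"dx":0,"dy":0.02,"dz":0,"ax":0,"ay":0,"az":0,"fingers":-1},{"dx":0,"dy":0.025,"dz":0,"ax":0,"ay":0,"az":0,"fingers":-1},{"dx":0,"dy":0.026,"dz":0,"ax":0,"ay":0,"az":0,"fingers":-1},{"dx":0,"dy":0.026,"dz":0,"ax":0,"ay":0,"az":0,"fingers":-1},{"dx":0,"dy":0.026,"dz":0,"ax":0,"ay":0,"az":0,"fingers":-1}]'; python3 -c "
from h import *
st()"; python3 -m inch '[{"dx":0,"dy":0.002,"dz":0,"ax":0,"ay":0,"az":0,"fingers":-1},{"dx":0,"dy":0.004,"dz":0,"ax":0,"ay":0,"az":0,"fingers":-1},{"dx":0,"dy":0.006,"dz":0,"ax":0,"ay":0,"az":0,"fingers":-1},{"dx":0,"dy":0.008,"dz":0,"ax":0,"ay":0,"az":0,"fingers":-1},{"dx":0,"dy":0.01,"dz":0,"ax":0,"ay":0,"az":0,"fingers":-1},{"dx":0,"dy":0.01,"dz":0,"ax":0,"ay":0,"az":0,"fingers":-1},{"dx":0,"dy":0.01,"dz":0,"ax":0,"ay":0,"az":0,"fingers":-1}]'; python3 - <<'E'
from h import *
st()
for c in ["scene","top"]:
    img,d,W=cloud(c); cv2.imwrite(f"pics/{c}6.png",img)
    W=W.reshape(-1,3); W=W[~np.isnan(W).any(1)]
    a=W[:,:2]@[.924,-.383]; b=W[:,:2]@[.383,.924]
    m=(abs(b+.0148)<.03)&(abs(b+.0148)>.006)&(a>.56)&(a<.64)&(W[:,2]>.1)&(W[:,2]<.12)
    print(c,"bar a",np.round(np.percentile(a[m],[10,50,90])*1000,1),"z",np.round(np.percentile(W[m,2],[50,90]),4))
    m=(abs(b+.0148)<.09)&(a>.54)&(a<.68)&(W[:,2]>.02)&(W[:,2]<.07); print("carrier",rect(np.c_[a[m],b[m]])) 
st()
E
```

```text
time: 8.75
tool_pos: [0.5367, -0.2382, 0.2332]
tcp_rot: [-2.612, -1.746, -0.003]
wrist_force: [0.6, -0.1, -2.1]
width: 0.214
t 8.75 tcp [ 0.5367 -0.2382  0.2332] yaw -22.47 z [ 0.002  0.001 -1.   ] F [ 0.61 -0.09 -2.08] w 0.214
time: 9.62
tool_pos: [0.546, -0.242, 0.2331]
tcp_rot: [-2.612, -1.746, -0.004]
wrist_force: [-0.1, 1.3, -1.7]
width: 0.211
t 9.62 tcp [ 0.546  -0.242   0.2331] yaw -22.47 z [ 0.002  0.001 -1.   ] F [-0.12  1.26 -1.69] w 0.211
scene bar a [589.2 592.2 594.2] z [0.1089 0.1128]
carrier (array([604.6, -16.7]), array([ 88.7, 127.8]), 0.1, 3300)
top bar a [589.3 591.4 594.2] z [0.1094 0.1144]
carrier (array([605.4, -11.9]), array([120.5,  88.2]), 89.3, 1580)
t 9.72 tcp [ 0.546  -0.2421  0.2332] yaw -22.47 z [ 0.002  0.001 -1.   ] F [-1.21  0.82 -0.88] w 0.213
```

The bar follows the hook's back (a = 592 mm), about 1.4 N of resistance, and the carrier hasn't moved. I'll keep pushing until the bail is upright, then back off 5 mm.

```bash
python3 -m inch '[{"dx":0,"dy":0.002,"dz":0,"ax":0,"ay":0,"az":0,"fingers":-1},{"dx":0,"dy":0.004,"dz":0,"ax":0,"ay":0,"az":0,"fingers":-1},{"dx":0,"dy":0.006,"dz":0,"ax":0,"ay":0,"az":0,"fingers":-1},{"dx":0,"dy":0.008,"dz":0,"ax":0,"ay":0,"az":0,"fingers":-1},{"dx":0,"dy":0.01,"dz":0,"ax":0,"ay":0,"az":0,"fingers":-1},{"dx":0,"dy":0.012,"dz":0,"ax":0,"ay":0,"az":0,"fingers":-1},{"dx":0,"dy":0.0135,"dz":0,"ax":0,"ay":0,"az":0,"fingers":-1},{"dx":0,"dy":0.0135,"dz":0,"ax":0,"ay":0,"az":0,"fingers":-1},{"dx":0,"dy":0.0135,"dz":0,"ax":0,"ay":0,"az":0,"fingers":-1}]'; cat > look.py <<'E'
from h import *
import sys
st()
for c in ["scene","top"]:
    img,d,W=cloud(c); cv2.imwrite(f"pics/{c}{sys.argv[1]}.png",img)
    W=W.reshape(-1,3); W=W[~np.isnan(W).any(1)]
    a=W[:,:2]@[.924,-.383]; b=W[:,:2]@[.383,.924]
    m=(abs(b+.0148)<.03)&(abs(b+.0148)>.006)&(a>.56)&(a<.64)&(W[:,2]>.1)&(W[:,2]<.14)
    print(c,"bar a",np.round(np.percentile(a[m],[10,50,90])*1000,1),"z",np.round(np.percentile(W[m,2],[50,90,97]),4))
    m=(abs(b+.0148)<.09)&(a>.54)&(a<.68)&(W[:,2]>.02)&(W[:,2]<.07); print("carrier",rect(np.c_[a[m],b[m]])) 
    m=(abs(b+.0148)<.05)&(abs(a-.605)<.04)&(W[:,2]>.045)&(W[:,2]<.085)
    k=m&(a<.59); j=m&(a>.615); print("caps z near/far",np.round([np.percentile(W[k,2],70),np.percentile(W[j,2],70)],4), "b-/b+",np.round([np.percentile(W[m&(b<-.035),2],70),np.percentile(W[m&(b>.005),2],70)],4))
for i in range(3): st(); bot.read_camera("top")
E
python3 look.py 7
```

```text
time: 10.85
tool_pos: [0.5586, -0.2472, 0.2332]
tcp_rot: [2.612, 1.746, 0.004]
wrist_force: [-1.1, -0.4, -1.8]
width: 0.213
t 10.85 tcp [ 0.5586 -0.2472  0.2332] yaw -22.47 z [ 0.002  0.001 -1.   ] F [-1.15 -0.43 -1.78] w 0.213
scene bar a [603.  605.5 607. ] z [0.1096 0.1141 0.1144]
carrier (array([604.5, -16.7]), array([ 89.1, 127.7]), 0.3, 3128)
caps z near/far [0.0542 0.0544] b-/b+ [0.0542 0.0544]
top bar a [602.2 604.2 607.2] z [0.1108 0.115  0.1169]
carrier (array([604.9, -11.5]), array([120.4,  87.5]), 89.8, 1755)
caps z near/far [0.0557 0.056 ] b-/b+ [0.0553 0.0558]
t 10.95 tcp [ 0.5585 -0.2472  0.2332] yaw -22.47 z [ 0.002  0.001 -1.   ] F [-0.54  0.13 -1.7 ] w 0.21
t 11.0 tcp [ 0.5585 -0.2472  0.2332] yaw -22.47 z [ 0.002  0.001 -1.   ] F [-0.42  0.76 -1.43] w 0.21
t 11.05 tcp [ 0.5585 -0.2472  0.2332] yaw -22.47 z [ 0.002  0.001 -1.   ] F [-0.3   0.69 -0.84] w 0.213
```

```bash
python3 -m inch '[{"dx":0,"dy":-0.0025,"dz":0,"ax":0,"ay":0,"az":0,"fingers":-1},{"dx":0,"dy":-0.005,"dz":0,"ax":0,"ay":0,"az":0,"fingers":-1},{"dx":0,"dy":-0.005,"dz":-0.006,"ax":0,"ay":0,"az":0,"fingers":-1},{"dx":0,"dy":-0.005,"dz":-0.012,"ax":0,"ay":0,"az":0,"fingers":-1},{"dx":0,"dy":-0.005,"dz":-0.018,"ax":0,"ay":0,"az":0,"fingers":-1},{"dx":0,"dy":-0.005,"dz":-0.023,"ax":0,"ay":0,"az":0,"fingers":-1},{"dx":0,"dy":-0.005,"dz":-0.027,"ax":0,"ay":0,"az":0,"fingers":-1},{"dx":0,"dy":-0.005,"dz":-0.027,"ax":0,"ay":0,"az":0,"fingers":-1}]'; python3 -c "
from h import *
st()"; python3 -m inch '[{"dx":0,"dy":0,"dz":-0.002,"ax":0,"ay":0,"az":0,"fingers":-1},{"dx":0,"dy":0,"dz":-0.004,"ax":0,"ay":0,"az":0,"fingers":-1},{"dx":0,"dy":0,"dz":-0.006,"ax":0,"ay":0,"az":0,"fingers":-1},{"dx":0,"dy":0,"dz":-0.008,"ax":0,"ay":0,"az":0,"fingers":-1},{"dx":0,"dy":0,"dz":-0.010,"ax":0,"ay":0,"az":0,"fingers":-1},{"dx":0,"dy":0,"dz":-0.012,"ax":0,"ay":0,"az":0,"fingers":-1},{"dx":0,"dy":0,"dz":-0.014,"ax":0,"ay":0,"az":0,"fingers":-1},{"dx":0,"dy":0,"dz":-0.016,"ax":0,"ay":0,"az":0,"fingers":-1},{"dx":0,"dy":0,"dz":-0.016,"ax":0,"ay":0,"az":0,"fingers":-1},{"dx":0,"dy":0,"dz":-0.016,"ax":0,"ay":0,"az":0,"fingers":-1}]'; python3 look.py 8
```

```text
time: 12.1
tool_pos: [0.554, -0.2455, 0.2607]
tcp_rot: [2.611, 1.746, 0.004]
wrist_force: [-0.1, 0.3, -1.6]
width: 0.209
t 12.1 tcp [ 0.554  -0.2455  0.2607] yaw -22.47 z [ 0.003  0.001 -1.   ] F [-0.12  0.26 -1.56] w 0.209
time: 13.35
tool_pos: [0.5539, -0.2454, 0.2766]
tcp_rot: [2.611, 1.746, 0.004]
wrist_force: [-1.2, 0.2, -4.4]
width: 0.212
t 13.35 tcp [ 0.5539 -0.2454  0.2766] yaw -22.47 z [ 0.003  0.001 -1.   ] F [-1.25  0.2  -4.41] w 0.212
scene bar a [602.9 605.4 607. ] z [0.1104 0.1141 0.115 ]
carrier (array([604.5, -16.4]), array([127. ,  88.9]), 89.8, 3178)
caps z near/far [0.0543 0.0542] b-/b+ [0.0544 0.0543]
top bar a [602.2 604.2 606.8] z [0.111  0.115  0.1154]
carrier (array([604.9, -15. ]), array([126.9,  87.7]), 89.3, 1915)
caps z near/far [0.0558 0.0554] b-/b+ [0.0555 0.0556]
t 13.45 tcp [ 0.5539 -0.2455  0.2765] yaw -22.47 z [ 0.003  0.001 -1.   ] F [-0.27  0.22 -5.19] w 0.209
t 13.5 tcp [ 0.554  -0.2455  0.2766] yaw -22.47 z [ 0.003  0.001 -1.   ] F [-0.61  0.49 -4.06] w 0.214
t 13.55 tcp [ 0.554  -0.2455  0.2766] yaw -22.47 z [ 0.003  0.001 -1.   ] F [ 0.43 -0.62 -3.93] w 0.213
```

```bash
python3 -m inch '[{"dx":0,"dy":0,"dz":-0.0015,"ax":0,"ay":0,"az":0,"fingers":-1},{"dx":0,"dy":0,"dz":-0.003,"ax":0,"ay":0,"az":0,"fingers":-1},{"dx":0,"dy":0,"dz":-0.0045,"ax":0,"ay":0,"az":0,"fingers":-1},{"dx":0,"dy":0,"dz":-0.006,"ax":0,"ay":0,"az":0,"fingers":-1},{"dx":0,"dy":0,"dz":-0.0075,"ax":0,"ay":0,"az":0,"fingers":-1},{"dx":0,"dy":0,"dz":-0.009,"ax":0,"ay":0,"az":0,"fingers":-1},{"dx":0,"dy":0,"dz":-0.0105,"ax":0,"ay":0,"az":0,"fingers":-1},{"dx":0,"dy":0,"dz":-0.012,"ax":0,"ay":0,"az":0,"fingers":-1},{"dx":0,"dy":0,"dz":-0.0135,"ax":0,"ay":0,"az":0,"fingers":-1},{"dx":0,"dy":0,"dz":-0.0145,"ax":0,"ay":0,"az":0,"fingers":-1},{"dx":0,"dy":0,"dz":-0.0145,"ax":0,"ay":0,"az":0,"fingers":-1}]'; python3 look.py 9
```

```text
time: 14.98
tool_pos: [0.5538, -0.2454, 0.291]
tcp_rot: [2.611, 1.746, 0.004]
wrist_force: [-0.8, -1.1, -6.8]
width: 0.212
t 14.97 tcp [ 0.5538 -0.2454  0.291 ] yaw -22.47 z [ 0.002  0.001 -1.   ] F [-0.83 -1.14 -6.81] w 0.212
scene bar a [603.2 605.4 607. ] z [0.1102 0.1143 0.1157]
carrier (array([605. , -16.8]), array([128. ,  88.8]), 89.8, 3177)
caps z near/far [0.0543 0.0544] b-/b+ [0.0543 0.0544]
top bar a [602.1 604.1 606.9] z [0.111  0.1148 0.1168]
carrier (array([605.1, -15.1]), array([ 87.8, 127.4]), 0.0, 1935)
caps z near/far [0.0557 0.0557] b-/b+ [0.0556 0.0558]
t 15.07 tcp [ 0.5538 -0.2455  0.291 ] yaw -22.47 z [ 0.002  0.001 -1.   ] F [-0.93 -0.36 -7.66] w 0.212
t 15.12 tcp [ 0.5538 -0.2454  0.291 ] yaw -22.47 z [ 0.002  0.001 -1.   ] F [-0.77 -0.51 -6.5 ] w 0.211
t 15.18 tcp [ 0.5539 -0.2454  0.291 ] yaw -22.47 z [ 0.002  0.001 -1.   ] F [-0.44 -0.4  -7.37] w 0.212
```

```bash
python3 -m inch '[{"dx":0,"dy":0,"dz":-0.0015,"ax":0,"ay":0,"az":0,"fingers":-1},{"dx":0,"dy":0,"dz":-0.003,"ax":0,"ay":0,"az":0,"fingers":-1},{"dx":0,"dy":0,"dz":-0.0045,"ax":0,"ay":0,"az":0,"fingers":-1},{"dx":0,"dy":0,"dz":-0.006,"ax":0,"ay":0,"az":0,"fingers":-1},{"dx":0,"dy":0,"dz":-0.0075,"ax":0,"ay":0,"az":0,"fingers":-1},{"dx":0,"dy":0,"dz":-0.009,"ax":0,"ay":0,"az":0,"fingers":-1},{"dx":0,"dy":0,"dz":-0.0105,"ax":0,"ay":0,"az":0,"fingers":-1},{"dx":0,"dy":0,"dz":-0.012,"ax":0,"ay":0,"az":0,"fingers":-1},{"dx":0,"dy":0,"dz":-0.012,"ax":0,"ay":0,"az":0,"fingers":-1}]'; python3 look.py 10
```

```text
time: 16.35
tool_pos: [0.5538, -0.2454, 0.303]
tcp_rot: [2.611, 1.746, 0.004]
wrist_force: [-0.7, -1.0, -9.1]
width: 0.211
t 16.35 tcp [ 0.5538 -0.2454  0.303 ] yaw -22.47 z [ 0.002  0.001 -1.   ] F [-0.66 -0.96 -9.14] w 0.211
scene bar a [602.8 605.2 607.2] z [0.1103 0.1139 0.1153]
carrier (array([604.8, -16.9]), array([ 88.7, 128.3]), 0.4, 3173)
caps z near/far [0.0541 0.0542] b-/b+ [0.0543 0.0543]
top bar a [601.9 604.2 607.1] z [0.111  0.1156 0.118 ]
carrier (array([605.5, -15. ]), array([ 88.3, 127.5]), 0.5, 1944)
caps z near/far [0.0556 0.0558] b-/b+ [0.0555 0.0556]
t 16.45 tcp [ 0.5538 -0.2454  0.3029] yaw -22.47 z [ 0.002  0.001 -1.   ] F [ 0.57 -0.05 -9.3 ] w 0.212
t 16.5 tcp [ 0.5538 -0.2454  0.3028] yaw -22.47 z [ 0.002  0.001 -1.   ] F [-0.36 -0.06 -8.97] w 0.21
t 16.55 tcp [ 0.5538 -0.2454  0.3029] yaw -22.47 z [ 0.002  0.001 -1.   ] F [ 0.44  0.75 -8.95] w 0.209
```

```bash
python3 -m inch '[{"dx":0,"dy":0,"dz":-0.001,"ax":0,"ay":0,"az":0,"fingers":-1},{"dx":0,"dy":0,"dz":-0.002,"ax":0,"ay":0,"az":0,"fingers":-1},{"dx":0,"dy":0,"dz":-0.003,"ax":0,"ay":0,"az":0,"fingers":-1},{"dx":0,"dy":0,"dz":-0.004,"ax":0,"ay":0,"az":0,"fingers":-1},{"dx":0,"dy":0,"dz":-0.005,"ax":0,"ay":0,"az":0,"fingers":-1},{"dx":0,"dy":0,"dz":-0.006,"ax":0,"ay":0,"az":0,"fingers":-1},{"dx":0,"dy":0,"dz":-0.007,"ax":0,"ay":0,"az":0,"fingers":-1},{"dx":0,"dy":0,"dz":-0.008,"ax":0,"ay":0,"az":0,"fingers":-1},{"dx":0,"dy":0,"dz":-0.008,"ax":0,"ay":0,"az":0,"fingers":-1}]'; python3 look.py 11
```

```text
time: 17.73
tool_pos: [0.5537, -0.2454, 0.3109]
tcp_rot: [2.612, 1.746, 0.004]
wrist_force: [-0.1, 1.0, -9.8]
width: 0.211
t 17.73 tcp [ 0.5537 -0.2454  0.3109] yaw -22.47 z [ 0.002  0.001 -1.   ] F [-0.09  1.02 -9.75] w 0.211
scene bar a [602.6 605.1 607. ] z [0.1107 0.1147 0.1162]
carrier (array([603.5, -16. ]), array([ 88.8, 126.9]), 0.4, 3184)
caps z near/far [0.0551 0.0546] b-/b+ [0.0547 0.055 ]
top bar a [602.1 604.4 606.4] z [0.1106 0.1159 0.1175]
carrier (array([604.5, -15.1]), array([ 87.8, 127.6]), 0.7, 1977)
caps z near/far [0.0562 0.0563] b-/b+ [0.0563 0.0563]
t 17.82 tcp [ 0.5537 -0.2454  0.3108] yaw -22.47 z [ 0.002  0.001 -1.   ] F [ -0.75   0.96 -10.81] w 0.209
t 17.88 tcp [ 0.5537 -0.2454  0.3108] yaw -22.47 z [ 0.002  0.001 -1.   ] F [-0.1  -0.48 -9.75] w 0.215
t 17.93 tcp [ 0.5537 -0.2454  0.3108] yaw -22.47 z [ 0.002  0.001 -1.   ] F [ 0.22 -0.06 -9.97] w 0.213
```

It's just leaving the bench (about 8.3 N, roughly 0.5 mm up, level). Raising another 15 mm slowly.

```bash
python3 -m inch '[{"dx":0,"dy":0,"dz":-0.0006,"ax":0,"ay":0,"az":0,"fingers":-1},{"dx":0,"dy":0,"dz":-0.0014,"ax":0,"ay":0,"az":0,"fingers":-1},{"dx":0,"dy":0,"dz":-0.0024,"ax":0,"ay":0,"az":0,"fingers":-1},{"dx":0,"dy":0,"dz":-0.0034,"ax":0,"ay":0,"az":0,"fingers":-1},{"dx":0,"dy":0,"dz":-0.0044,"ax":0,"ay":0,"az":0,"fingers":-1},{"dx":0,"dy":0,"dz":-0.0054,"ax":0,"ay":0,"az":0,"fingers":-1},{"dx":0,"dy":0,"dz":-0.0064,"ax":0,"ay":0,"az":0,"fingers":-1},{"dx":0,"dy":0,"dz":-0.0074,"ax":0,"ay":0,"az":0,"fingers":-1},{"dx":0,"dy":0,"dz":-0.0084,"ax":0,"ay":0,"az":0,"fingers":-1},{"dx":0,"dy":0,"dz":-0.0094,"ax":0,"ay":0,"az":0,"fingers":-1},{"dx":0,"dy":0,"dz":-0.0104,"ax":0,"ay":0,"az":0,"fingers":-1},{"dx":0,"dy":0,"dz":-0.0114,"ax":0,"ay":0,"az":0,"fingers":-1},{"dx":0,"dy":0,"dz":-0.0124,"ax":0,"ay":0,"az":0,"fingers":-1},{"dx":0,"dy":0,"dz":-0.0134,"ax":0,"ay":0,"az":0,"fingers":-1},{"dx":0,"dy":0,"dz":-0.0144,"ax":0,"ay":0,"az":0,"fingers":-1},{"dx":0,"dy":0,"dz":-0.015,"ax":0,"ay":0,"az":0,"fingers":-1},{"dx":0,"dy":0,"dz":-0.015,"ax":0,"ay":0,"az":0,"fingers":-1},{"dx":0,"dy":0,"dz":-0.015,"ax":0,"ay":0,"az":0,"fingers":-1}]'; python3 look.py 12
```

```text
time: 20.23
tool_pos: [0.5537, -0.2454, 0.3257]
tcp_rot: [2.612, 1.746, 0.004]
wrist_force: [1.1, -0.3, -9.2]
width: 0.205
t 20.23 tcp [ 0.5537 -0.2454  0.3257] yaw -22.47 z [ 0.002  0.001 -1.   ] F [ 1.08 -0.34 -9.23] w 0.205
scene bar a [602.8 605.2 606.9] z [0.125  0.1294 0.1302]
carrier (array([604.1, -15.8]), array([ 88.4, 127.3]), 1.3, 3279)
caps z near/far [0.0693 0.0683] b-/b+ [0.0685 0.069 ]
top bar a [602.1 603.8 606.8] z [0.1252 0.1302 0.1321]
carrier (array([603.7, -14.5]), array([126.6,  88.1]), 89.9, 1735)
caps z near/far [0.0705 0.07  ] b-/b+ [0.0701 0.0702]
t 20.32 tcp [ 0.5537 -0.2454  0.3257] yaw -22.47 z [ 0.002  0.001 -1.   ] F [ -0.43   0.28 -10.11] w 0.216
t 20.38 tcp [ 0.5537 -0.2454  0.3257] yaw -22.47 z [ 0.002  0.001 -1.   ] F [  0.93  -0.12 -10.22] w 0.211
t 20.43 tcp [ 0.5537 -0.2454  0.3257] yaw -22.47 z [ 0.002  0.001 -1.   ] F [ 0.27 -0.34 -9.94] w 0.213
```

It hangs level at about 14.6 mm. Holding for 2.5 s.

```bash
python3 -m inch '[{"dx":0,"dy":0,"dz":0,"ax":0,"ay":0,"az":0,"fingers":-1},{"dx":0,"dy":0,"dz":0,"ax":0,"ay":0,"az":0,"fingers":-1},{"dx":0,"dy":0,"dz":0,"ax":0,"ay":0,"az":0,"fingers":-1},{"dx":0,"dy":0,"dz":0,"ax":0,"ay":0,"az":0,"fingers":-1},{"dx":0,"dy":0,"dz":0,"ax":0,"ay":0,"az":0,"fingers":-1},{"dx":0,"dy":0,"dz":0,"ax":0,"ay":0,"az":0,"fingers":-1},{"dx":0,"dy":0,"dz":0,"ax":0,"ay":0,"az":0,"fingers":-1},{"dx":0,"dy":0,"dz":0,"ax":0,"ay":0,"az":0,"fingers":-1},{"dx":0,"dy":0,"dz":0,"ax":0,"ay":0,"az":0,"fingers":-1},{"dx":0,"dy":0,"dz":0,"ax":0,"ay":0,"az":0,"fingers":-1},{"dx":0,"dy":0,"dz":0,"ax":0,"ay":0,"az":0,"fingers":-1},{"dx":0,"dy":0,"dz":0,"ax":0,"ay":0,"az":0,"fingers":-1},{"dx":0,"dy":0,"dz":0,"ax":0,"ay":0,"az":0,"fingers":-1},{"dx":0,"dy":0,"dz":0,"ax":0,"ay":0,"az":0,"fingers":-1},{"dx":0,"dy":0,"dz":0,"ax":0,"ay":0,"az":0,"fingers":-1},{"dx":0,"dy":0,"dz":0,"ax":0,"ay":0,"az":0,"fingers":-1},{"dx":0,"dy":0,"dz":0,"ax":0,"ay":0,"az":0,"fingers":-1},{"dx":0,"dy":0,"dz":0,"ax":0,"ay":0,"az":0,"fingers":-1},{"dx":0,"dy":0,"dz":0,"ax":0,"ay":0,"az":0,"fingers":-1},{"dx":0,"dy":0,"dz":0,"ax":0,"ay":0,"az":0,"fingers":-1}]'; python3 - <<'E'
from h import *
F=[]
for i in range(12):
    img,d,W=cloud("scene"); F.append(bot.read_state()["wrist_force"][2])
    W=W.reshape(-1,3); W=W[~np.isnan(W).any(1)]
    a=W[:,:2]@[.924,-.383]; b=W[:,:2]@[.383,.924]
    m=(abs(b+.0148)<.05)&(abs(a-.605)<.04)&(W[:,2]>.055)&(W[:,2]<.085)
    n=(abs(b+.0148)<.09)&(a>.54)&(a<.68)&(W[:,2]>.02)&(W[:,2]<.08)
    print(round(float(np.percentile(W[m,2],70)),4),np.round([a[n].mean(),b[n].mean()],4),end=" | ")
print("\nmean F",np.mean(F)); st()
E
```

```text
time: 22.98
tool_pos: [0.5537, -0.2454, 0.3258]
tcp_rot: [2.612, 1.746, 0.004]
wrist_force: [-0.8, 0.1, -10.4]
width: 0.213
0.0693 [ 0.6162 -0.0142] | 0.0692 [ 0.6163 -0.0142] | 0.0693 [ 0.6163 -0.0141] | 0.0692 [ 0.6163 -0.0141] | 0.0692 [ 0.6162 -0.0142] | 0.0692 [ 0.6164 -0.0142] | 0.0693 [ 0.6164 -0.014 ] | 0.0692 [ 0.6164 -0.0142] | 0.0692 [ 0.6163 -0.0142] | 0.0692 [ 0.6163 -0.0141] | 0.0692 [ 0.6162 -0.0142] | 0.0691 [ 0.6163 -0.0142] | 
mean F -10.24987667457507
t 23.57 tcp [ 0.5537 -0.2454  0.3257] yaw -22.47 z [ 0.002  0.001 -1.   ] F [  1.07  -0.03 -10.46] w 0.209
```

The carrier is still (no drift), level and about 15 mm up. The load is about 8.5 N, or 0.87 kg. Setting it down.

```bash
python3 -m inch '[{"dx":0,"dy":0,"dz":0.001,"ax":0,"ay":0,"az":0,"fingers":-1},{"dx":0,"dy":0,"dz":0.0025,"ax":0,"ay":0,"az":0,"fingers":-1},{"dx":0,"dy":0,"dz":0.004,"ax":0,"ay":0,"az":0,"fingers":-1},{"dx":0,"dy":0,"dz":0.0055,"ax":0,"ay":0,"az":0,"fingers":-1},{"dx":0,"dy":0,"dz":0.007,"ax":0,"ay":0,"az":0,"fingers":-1},{"dx":0,"dy":0,"dz":0.0085,"ax":0,"ay":0,"az":0,"fingers":-1},{"dx":0,"dy":0,"dz":0.01,"ax":0,"ay":0,"az":0,"fingers":-1},{"dx":0,"dy":0,"dz":0.0115,"ax":0,"ay":0,"az":0,"fingers":-1},{"dx":0,"dy":0,"dz":0.0125,"ax":0,"ay":0,"az":0,"fingers":-1},{"dx":0,"dy":0,"dz":0.0135,"ax":0,"ay":0,"az":0,"fingers":-1},{"dx":0,"dy":0,"dz":0.0145,"ax":0,"ay":0,"az":0,"fingers":-1},{"dx":0,"dy":0,"dz":0.0155,"ax":0,"ay":0,"az":0,"fingers":-1},{"dx":0,"dy":0,"dz":0.0165,"ax":0,"ay":0,"az":0,"fingers":-1},{"dx":0,"dy":0,"dz":0.018,"ax":0,"ay":0,"az":0,"fingers":-1},{"dx":0,"dy":0,"dz":0.02,"ax":0,"ay":0,"az":0,"fingers":-1},{"dx":0,"dy":0,"dz":0.023,"ax":0,"ay":0,"az":0,"fingers":-1},{"dx":0,"dy":0,"dz":0.026,"ax":0,"ay":0,"az":0,"fingers":-1},{"dx":0,"dy":0,"dz":0.03,"ax":0,"ay":0,"az":0,"fingers":-1},{"dx":0,"dy":0,"dz":0.034,"ax":0,"ay":0,"az":0,"fingers":-1},{"dx":0,"dy":0,"dz":0.034,"ax":0,"ay":0,"az":0,"fingers":-1}]'; python3 look.py 13
```

```text
time: 26.08
tool_pos: [0.5536, -0.2453, 0.2915]
tcp_rot: [-2.611, -1.746, -0.004]
wrist_force: [-1.2, 1.7, -6.5]
width: 0.215
t 26.07 tcp [ 0.5536 -0.2453  0.2915] yaw -22.47 z [ 0.002  0.002 -1.   ] F [-1.19  1.72 -6.46] w 0.215
scene bar a [601.5 604.1 605.5] z [0.1099 0.1141 0.1155]
carrier (array([602.8, -15.4]), array([127.5,  90.3]), 90.0, 3161)
caps z near/far [0.0542 0.0543] b-/b+ [0.0543 0.0545]
top bar a [600.9 602.9 605.5] z [0.1109 0.1154 0.1169]
carrier (array([604. , -14.2]), array([127. ,  87.7]), 90.0, 1935)
caps z near/far [0.0558 0.0559] b-/b+ [0.0556 0.0556]
t 26.18 tcp [ 0.5537 -0.2453  0.2919] yaw -22.47 z [ 0.002  0.001 -1.   ] F [-0.52  1.39 -6.  ] w 0.211
t 26.23 tcp [ 0.5538 -0.2454  0.292 ] yaw -22.47 z [ 0.002  0.001 -1.   ] F [-0.89  0.67 -6.84] w 0.213
t 26.27 tcp [ 0.5538 -0.2454  0.292 ] yaw -22.47 z [ 0.002  0.001 -1.   ] F [-1.11  1.4  -6.22] w 0.215
```

```bash
python3 -m inch '[{"dx":0,"dy":0,"dz":0.003,"ax":0,"ay":0,"az":0,"fingers":-1},{"dx":0,"dy":0,"dz":0.007,"ax":0,"ay":0,"az":0,"fingers":-1},{"dx":0,"dy":0,"dz":0.011,"ax":0,"ay":0,"az":0,"fingers":-1},{"dx":0,"dy":0,"dz":0.015,"ax":0,"ay":0,"az":0,"fingers":-1},{"dx":0,"dy":0,"dz":0.019,"ax":0,"ay":0,"az":0,"fingers":-1},{"dx":0,"dy":0,"dz":0.023,"ax":0,"ay":0,"az":0,"fingers":-1},{"dx":0,"dy":0,"dz":0.027,"ax":0,"ay":0,"az":0,"fingers":-1},{"dx":0,"dy":0,"dz":0.03,"ax":0,"ay":0,"az":0,"fingers":-1},{"dx":0,"dy":0,"dz":0.034,"ax":0,"ay":0,"az":0,"fingers":-1},{"dx":0,"dy":0,"dz":0.038,"ax":0,"ay":0,"az":0,"fingers":-1},{"dx":0,"dy":0,"dz":0.043,"ax":0,"ay":0,"az":0,"fingers":-1},{"dx":0,"dy":0,"dz":0.048,"ax":0,"ay":0,"az":0,"fingers":-1},{"dx":0,"dy":0,"dz":0.053,"ax":0,"ay":0,"az":0,"fingers":-1},{"dx":0,"dy":0,"dz":0.058,"ax":0,"ay":0,"az":0,"fingers":-1},{"dx":0,"dy":0,"dz":0.058,"ax":0,"ay":0,"az":0,"fingers":-1},{"dx":0,"dy":0,"dz":0.058,"ax":0,"ay":0,"az":0,"fingers":-1}]'; python3 look.py 14; python3 - <<'E'
from h import *
sc=cv2.imread("pics/scene14.png"); u,v=proj("scene",[.55,-.23,.12]).astype(int)
cv2.imwrite("pics/s14.png",cv2.resize(sc[v-75:v+75,u-75:u+75],(600,600),interpolation=cv2.INTER_CUBIC))
E
```

```text
time: 28.32
tool_pos: [0.554, -0.2454, 0.2341]
tcp_rot: [2.611, 1.746, 0.004]
wrist_force: [-0.0, -0.4, -1.3]
width: 0.215
t 28.32 tcp [ 0.554  -0.2454  0.2341] yaw -22.47 z [ 0.002  0.001 -1.   ] F [-0.03 -0.44 -1.3 ] w 0.215
scene bar a [601.8 604.6 606.4] z [0.1102 0.114  0.115 ]
carrier (array([603.4, -15.4]), array([127.2,  89. ]), 89.7, 3113)
caps z near/far [0.0544 0.0544] b-/b+ [0.0543 0.0544]
top bar a [601.7 603.2 605.8] z [0.1092 0.1148 0.1154]
carrier (array([603.9, -10.8]), array([ 88.2, 120.4]), 0.7, 1746)
caps z near/far [0.0557 0.0557] b-/b+ [0.0559 0.0556]
t 28.43 tcp [ 0.5541 -0.2454  0.2343] yaw -22.47 z [ 0.003  0.001 -1.   ] F [ 0.17 -0.64 -2.47] w 0.212
t 28.48 tcp [ 0.5541 -0.2454  0.2343] yaw -22.47 z [ 0.003  0.001 -1.   ] F [ 0.54  0.31 -2.51] w 0.212
t 28.52 tcp [ 0.5541 -0.2454  0.2343] yaw -22.47 z [ 0.003  0.001 -1.   ] F [-0.12  0.26 -0.87] w 0.211
```

View pics/s14.png

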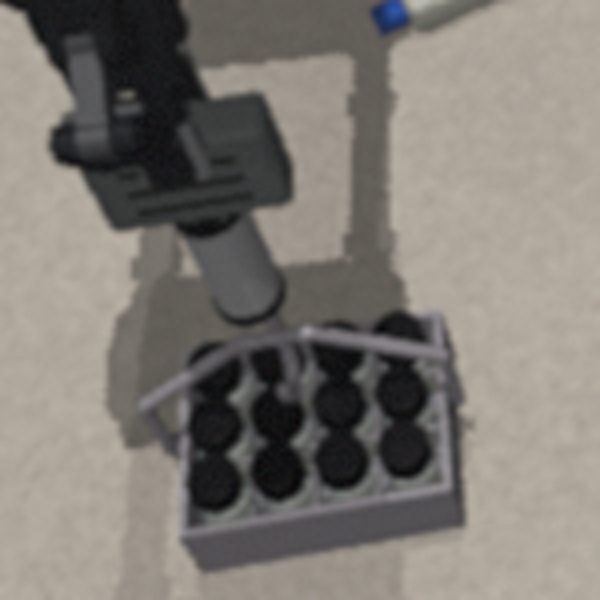

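The carrier stands flat, with the hook slack and its tip at px (290,385) below the bar. Withdrawing straight back.

```bash
python3 -m inch '[{"dx":0,"dy":-0.004,"dz":0,"ax":0,"ay":0,"az":0,"fingers":-1},{"dx":0,"dy":-0.009,"dz":0,"ax":0,"ay":0,"az":0,"fingers":-1},{"dx":0,"dy":-0.014,"dz":0,"ax":0,"ay":0,"az":0,"fingers":-1},{"dx":0,"dy":-0.019,"dz":0,"ax":0,"ay":0,"az":0,"fingers":-1},{"dx":0,"dy":-0.024,"dz":0,"ax":0,"ay":0,"az":0,"fingers":-1},{"dx":0,"dy":-0.03,"dz":0,"ax":0,"ay":0,"az":0,"fingers":-1},{"dx":0,"dy":-0.038,"dz":0,"ax":0,"ay":0,"az":0,"fingers":-1},{"dx":0,"dy":-0.05,"dz":0,"ax":0,"ay":0,"az":0,"fingers":-1},{"dx":0,"dy":-0.06,"dz":0,"ax":0,"ay":0,"az":0,"fingers":-1},{"dx":0,"dy":-0.06,"dz":0,"ax":0,"ay":0,"az":0,"fingers":-1}]'; python3 look.py 15;python3 -c "
from h import *
delta([.5304,.2363,.376],-.13)"
```

```text
time: 29.82
tool_pos: [0.4979, -0.2221, 0.2343]
tcp_rot: [2.611, 1.746, 0.004]
wrist_force: [-0.2, 0.0, -1.6]
width: 0.212
t 29.82 tcp [ 0.4979 -0.2221  0.2343] yaw -22.47 z [ 0.003  0.001 -1.   ] F [-0.21  0.01 -1.55] w 0.212
scene bar a [602.1 604.4 606.1] z [0.1099 0.1145 0.1154]
carrier (array([603.2, -15.5]), array([ 89.5, 127.8]), 0.6, 3189)
caps z near/far [0.0543 0.0543] b-/b+ [0.0543 0.0543]
top bar a [601.3 603.3 606.1] z [0.1123 0.1158 0.1165]
carrier (array([604.5,  -4.7]), array([ 89.1, 108.1]), 0.7, 1215)
caps z near/far [0.0559 0.0558] b-/b+ [0.0555 0.0558]
t 29.93 tcp [ 0.4987 -0.2225  0.2344] yaw -22.47 z [ 0.003  0.001 -1.   ] F [-0.3  -0.58 -2.47] w 0.212
t 29.98 tcp [ 0.4988 -0.2226  0.2343] yaw -22.47 z [ 0.003  0.001 -1.   ] F [ 1.48  0.06 -1.68] w 0.217
t 30.02 tcp [ 0.4989 -0.2226  0.2343] yaw -22.47 z [ 0.003  0.001 -1.   ] F [-0.33 -0.4  -1.65] w 0.212
shift mm [ 436.4 -145.9 -141.3] turn [  0.16  -0.08 -22.34]
```

Unhooked, and the carrier hasn't moved. Going up and back over the stand.

```bash
python3 -m inch '[{"dx":0,"dy":-0.005,"dz":-0.04,"ax":0,"ay":0,"az":0,"fingers":-1},{"dx":0,"dy":-0.01,"dz":-0.09,"ax":0,"ay":0,"az":0,"fingers":-1},{"dx":0.02,"dy":-0.013,"dz":-0.13,"ax":0,"ay":0,"az":0,"fingers":-1},{"dx":0.06,"dy":-0.02,"dz":-0.1413,"ax":0,"ay":0,"az":-2,"fingers":-1},{"dx":0.11,"dy":-0.037,"dz":-0.1413,"ax":0,"ay":0,"az":-5,"fingers":-1},{"dx":0.16,"dy":-0.053,"dz":-0.1413,"ax":0,"ay":0,"az":-8,"fingers":-1},{"dx":0.21,"dy":-0.07,"dz":-0.1413,"ax":0,"ay":0,"az":-11,"fingers":-1},{"dx":0.26,"dy":-0.087,"dz":-0.1413,"ax":0,"ay":0,"az":-14,"fingers":-1},{"dx":0.31,"dy":-0.104,"dz":-0.1413,"ax":0,"ay":0,"az":-17,"fingers":-1},{"dx":0.36,"dy":-0.12,"dz":-0.1413,"ax":0,"ay":0,"az":-20,"fingers":-1},{"dx":0.4,"dy":-0.134,"dz":-0.1413,"ax":0,"ay":0,"az":-22,"fingers":-1},{"dx":0.425,"dy":-0.142,"dz":-0.1413,"ax":0.16,"ay":-0.08,"az":-22.34,"fingers":-1},{"dx":0.4364,"dy":-0.1459,"dz":-0.1413,"ax":0.16,"ay":-0.08,"az":-22.34,"fingers":-1},{"dx":0.4364,"dy":-0.1459,"dz":-0.1413,"ax":0.16,"ay":-0.08,"az":-22.34,"fingers":-1},{"dx":0.4364,"dy":-0.1459,"dz":-0.1413,"ax":0.16,"ay":-0.08,"az":-22.34,"fingers":-1},{"dx":0.4364,"dy":-0.1459,"dz":-0.1413,"ax":0.16,"ay":-0.08,"az":-22.34,"fingers":-1}]';python3 - <<'E'
from h import *
img,d,W=cloud("scene"); u,v=proj("scene",[.53,.235,.25]).astype(int)
cv2.imwrite("pics/s16.png",cv2.resize(img[v-75:v+75,u-75:u+75],(600,600),interpolation=cv2.INTER_CUBIC))
st()
W=W.reshape(-1,3); W=W[~np.isnan(W).any(1)]
for z0,z1 in [(.2,.235),(.27,.34),(.37,.41)]:
    m=(abs(W[:,0]-.53)<.05)&(abs(W[:,1]-.235)<.045)&(W[:,2]>z0)&(W[:,2]<z1); print(z0,rect(W[m]), np.round(W[m].min(0),3) if m.any() else "")
delta([.5304,.2363,.205],-.13)
E
```

```text
time: 32.08
tool_pos: [0.5306, 0.2352, 0.3763]
tcp_rot: [2.225, 2.217, 0.0]
wrist_force: [0.4, -0.0, -1.8]
width: 0.217
t 32.12 tcp [0.5306 0.2353 0.3762] yaw -0.21 z [ 0. -0. -1.] F [-1.02 -0.13 -2.37] w 0.209
0.2 (array([530.1, 234.6]), array([ 9.6, 26.9]), 85.4, 63) [0.517 0.229 0.217]
0.27 (array([532.5, 229.1]), array([26.4, 20.5]), 31.8, 415) [0.519 0.219 0.27 ]
0.37 (array([534.6, 230.4]), array([62.7, 43.4]), 56.4, 814) [0.507 0.199 0.37 ]
shift mm [  1.   -0.2 171.2] turn [ 0.02  0.   -0.08]
```

View pics/s16.png

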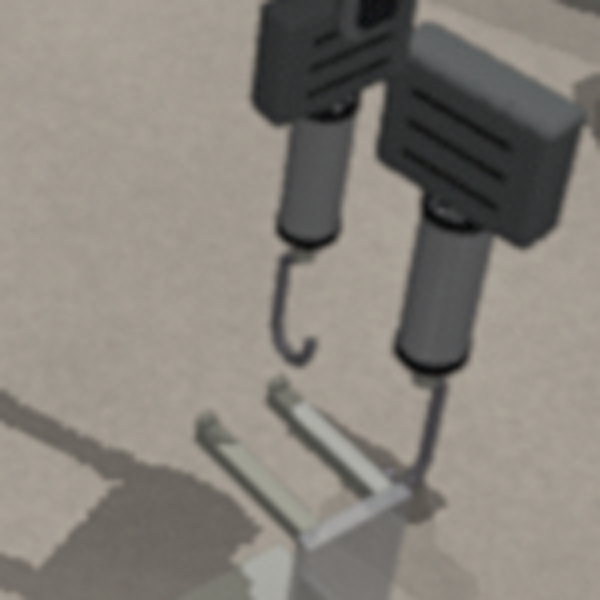

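The scale hangs plumb above the gap between the white prongs, hook at px (295,350). Lowering it.

```bash
python3 -m inch '[{"dx":0.001,"dy":0,"dz":0.03,"ax":0,"ay":0,"az":0,"fingers":-1},{"dx":0.001,"dy":0,"dz":0.07,"ax":0,"ay":0,"az":0,"fingers":-1},{"dx":0.001,"dy":0,"dz":0.11,"ax":0,"ay":0,"az":0,"fingers":-1},{"dx":0.001,"dy":0,"dz":0.145,"ax":0,"ay":0,"az":0,"fingers":-1},{"dx":0.001,"dy":0,"dz":0.17,"ax":0,"ay":0,"az":0,"fingers":-1},{"dx":0.001,"dy":0,"dz":0.183,"ax":0,"ay":0,"az":0,"fingers":-1},{"dx":0.001,"dy":0,"dz":0.19,"ax":0,"ay":0,"az":0,"fingers":-1},{"dx":0.001,"dy":0,"dz":0.193,"ax":0,"ay":0,"az":0,"fingers":-1},{"dx":0.001,"dy":0,"dz":0.1945,"ax":0,"ay":0,"az":0,"fingers":-1},{"dx":0.001,"dy":0,"dz":0.196,"ax":0,"ay":0,"az":0,"fingers":-1},{"dx":0.001,"dy":0,"dz":0.196,"ax":0,"ay":0,"az":0,"fingers":-1},{"dx":0.001,"dy":0,"dz":0.196,"ax":0,"ay":0,"az":0,"fingers":-1}]';python3 - <<'E'
from h import *
for i in range(3):
    img,d,W=cloud("scene");st()
for c in ["scene","top"]:
    img,d,W=cloud(c)
    W=W.reshape(-1,3); W=W[~np.isnan(W).any(1)]
    m=(abs(W[:,0]-.53)<.05)&(abs(W[:,1]-.235)<.045)&(W[:,2]>.2)&(W[:,2]<.22); print(c,rect(W[m]),np.round(np.percentile(W[m,2],[50,90]),4))
E
```

```text
time: 33.62
tool_pos: [0.5308, 0.2364, 0.1805]
tcp_rot: [2.225, 2.217, 0.001]
wrist_force: [0.2, 0.3, -1.9]
width: 0.207
t 33.67 tcp [0.5308 0.2364 0.1805] yaw -0.21 z [ 0.001  0.    -1.   ] F [ 0.24 -0.78 -1.14] w 0.211
t 33.73 tcp [0.5307 0.2364 0.1804] yaw -0.21 z [ 0.001  0.    -1.   ] F [-0.44 -0.24 -1.96] w 0.213
t 33.77 tcp [0.5307 0.2363 0.1804] yaw -0.21 z [ 0.001  0.    -1.   ] F [ 0.37 -0.86 -1.76] w 0.216
scene (array([534.3, 230.6]), array([59.1, 44.2]), 49.1, 331) [0.2137 0.217 ]
top (array([521.6, 215.2]), array([11.1, 41.7]), 49.1, 23) [0.2115 0.216 ]
```

```bash
python3 -m inch '[{"dx":0,"dy":0,"dz":0.0005,"ax":0,"ay":0,"az":0,"fingers":-1},{"dx":0,"dy":0,"dz":0.001,"ax":0,"ay":0,"az":0,"fingers":-1},{"dx":0,"dy":0,"dz":0.0015,"ax":0,"ay":0,"az":0,"fingers":-1},{"dx":0,"dy":0,"dz":0.002,"ax":0,"ay":0,"az":0,"fingers":-1},{"dx":0,"dy":0,"dz":0.002,"ax":0,"ay":0,"az":0,"fingers":-1}]';python3 - <<'E'
from h import *
for i in range(3):
    st(); bot.read_camera("top")
E
```

```text
time: 34.5
tool_pos: [0.5308, 0.2363, 0.1799]
tcp_rot: [2.225, 2.217, 0.002]
wrist_force: [-2.9, -2.1, 6.9]
width: 0.212
t 34.5 tcp [0.5308 0.2363 0.1799] yaw -0.21 z [ 0.001  0.    -1.   ] F [-2.9  -2.08  6.92] w 0.212
t 34.55 tcp [0.5308 0.2364 0.1799] yaw -0.21 z [ 0.001  0.    -1.   ] F [-4.01 -1.78  6.94] w 0.211
t 34.6 tcp [0.5308 0.2363 0.1799] yaw -0.21 z [ 0.001  0.    -1.   ] F [-3.19 -1.81  8.12] w 0.21
```

It's seated: the wrist force changed sign to +7 N. Releasing and rising straight up.

```bash
python3 -m inch '[{"dx":0,"dy":0,"dz":0,"ax":0,"ay":0,"az":0,"fingers":-0.4},{"dx":0,"dy":0,"dz":0,"ax":0,"ay":0,"az":0,"fingers":0},{"dx":0,"dy":0,"dz":0,"ax":0,"ay":0,"az":0,"fingers":0.6},{"dx":0,"dy":0,"dz":0,"ax":0,"ay":0,"az":0,"fingers":1},{"dx":0,"dy":0,"dz":0,"ax":0,"ay":0,"az":0,"fingers":1},{"dx":0,"dy":0,"dz":0,"ax":0,"ay":0,"az":0,"fingers":1},{"dx":0,"dy":0,"dz":-0.02,"ax":0,"ay":0,"az":0,"fingers":1},{"dx":0,"dy":0,"dz":-0.06,"ax":0,"ay":0,"az":0,"fingers":1},{"dx":0,"dy":0,"dz":-0.11,"ax":0,"ay":0,"az":0,"fingers":1},{"dx":0,"dy":0,"dz":-0.16,"ax":0,"ay":0,"az":0,"fingers":1},{"dx":0,"dy":0,"dz":-0.18,"ax":0,"ay":0,"az":0,"fingers":1},{"dx":0,"dy":0,"dz":-0.18,"ax":0,"ay":0,"az":0,"fingers":1},{"dx":0,"dy":0,"dz":-0.18,"ax":0,"ay":0,"az":0,"fingers":1}]';python3 - <<'E'
from h import *
st()
for c in ["scene","top","wrist"]:
    img,d,W=cloud(c)
    if c=="scene": sc=img
    W=W.reshape(-1,3); W=W[~np.isnan(W).any(1)]
    m=(abs(W[:,0]-.53)<.05)&(abs(W[:,1]-.235)<.05)&(W[:,2]>.2)&(W[:,2]<.23); print(c,rect(W[m]),np.round(np.percentile(W[m,2],[50,90]),4))
    m=(W[:,0]>.45)&(W[:,0]<.65)&(W[:,1]<-.13)&(W[:,1]>-.35)&(W[:,2]>.02)&(W[:,2]<.07); print("carrier",rect(W[m]))
p=sc[80:430,130:510]; cv2.imwrite("pics/s17.png",cv2.resize(p,(651,600),interpolation=cv2.INTER_CUBIC))
E
```

```text
time: 36.28
tool_pos: [0.5298, 0.236, 0.3577]
tcp_rot: [-2.225, -2.217, 0.003]
wrist_force: [0.3, 0.2, -0.1]
width: 0.999
t 36.27 tcp [0.5298 0.236  0.3577] yaw -0.2 z [-0.002 -0.001 -1.   ] F [ 0.34  0.2  -0.13] w 0.999
scene (array([530.6, 234.4]), array([22.1, 66.7]), 1.8, 457) [0.2135 0.216 ]
carrier (array([ 551.6, -245.4]), array([127.4,  88.5]), 67.3, 3194)
top (array([530.6, 217.3]), array([20.5, 29.3]), 0.3, 158) [0.2146 0.217 ]
carrier (array([ 552.7, -244.4]), array([126.9,  87.8]), 67.7, 2043)
wrist (array([531. , 237.2]), array([20.6, 64.9]), 0.5, 1770) [0.2144 0.2154]
carrier (array([ 536.1, -178.4]), array([10.4,  5.2]), 13.7, 12)
```

View pics/s17.png

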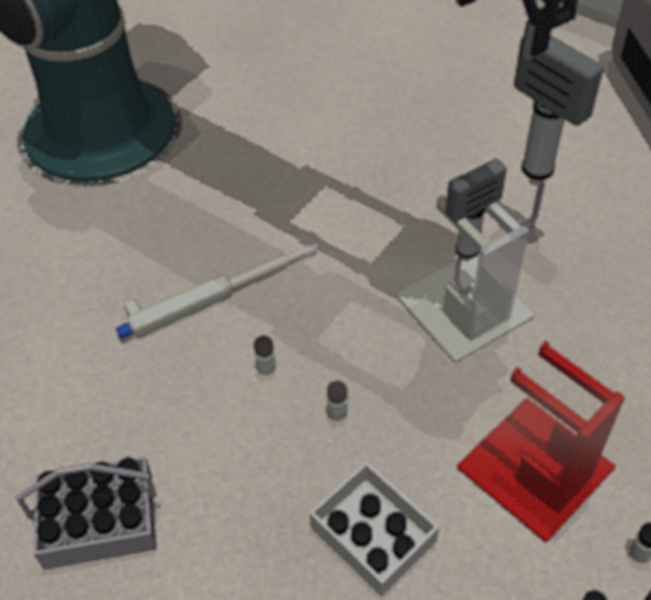

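The scale hangs on the white stand at px (475,205), about 1 mm from where it was. The carrier stands flat at px (95,515) and nothing else has moved. Handing in.

```bash
python3 -c "
from h import *
print(bot.finish_job()); st()"
```

```text
the job is handed in; nothing more can be done
None
the job is handed in; nothing more can be done
```

I weighed the carrier, set it back down, hung the scale on its white stand again, and handed the job in. The judge gives no verdict. My own clock read about 36 s of the 72 s allowed.

- **Hooking:** I took the small scale off the stand and brought its hook in under the bail. I then used the hook's back to push the leaning bail upright, about 18 mm. The resistance was about 1.4 N, and the carrier did not move or tip.
- **Weighing:** The carrier hung level within about 0.02 rad and still for about 3 s, roughly 15 mm above the bench. The load was about 8.5 N, or 0.87 kg. The spring was drawn about 48 mm by my estimate from the force, under the 56 mm limit; I had no direct reading of it.
- **Final checks:**
  - The carrier stands flat, about 1–2 mm from where it stood, with its bail free.
  - The scale's handle is on both prongs, about 1–2 mm from its original position and at its original height.
  - The gripper is open and clear, with wrist force near zero.
  - The bystanders look unmoved in the last picture.
- **Disagreements:**
  - The wrist force scattered by about ±0.5–1 N, so the weight is good to only a few percent.
  - The last top-camera fix on the scale was unusable because the arm blocked part of the view. I relied on the scene and wrist cameras, which agreed within 3 mm.
- **Refused move:** My first move command was refused because its rows were missing keys. It had no effect on the scene.

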